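Check the card slot of a dry-block warmer with a sprung depth gauge

TASK

Lift the depth gauge off its stand and ease its probe into the left end (seen from the robot) of the long slot in the warmer's aluminium block, pressing slowly with some 10 to 20 N and never over 25 N until the foot sits firmly flat on the block; keep it pressed flat like that and draw it along the slot to the right end, so that the drag pointer comes to rest at the shallowest depth. Then put the gauge back upright on its stand, foot down and probe hanging free in the hole. Only the probe may move the drag pointer: keep the fingers off it, and leave the tubes and the other things where they are.

Things in the scene. Friction and masses are not known exactly. Their poses are not given: they have to be found in the camera images.
- gauge_grip (a point): Middle of the depth gauge's body, 65 mm above the underside of its foot; z up, y along the foot. The body is bright metal, 20 mm (x) by 28 mm (y), to 98 mm above the underside, with a 15 mm round cap to 103 mm. Grip it across the 28 mm, fingers closing along y: its two plain sides are free from 18 to 97 mm. The -x face carries a black way with two pointers, up to 9 mm wide, standing out up to 6 mm.
- gauge_foot (a point): Centre of the underside of the gauge's foot, where the probe comes out; axes as gauge_grip. This point lies 65 mm below gauge_grip.
- probe_tip (a point): Tip of the gauge's probe: a steel rod 6 mm round with a round end, which stands out 24 mm below the underside of the foot while it is free.
- gauge_probe (a joint): How far the probe is pressed in (m): 0 standing out 24 mm, 0.024 flush; the depth is about 0.024 minus this. Its spring pushes with 2 N at 0 and 0.4 N more per mm. The slot's floor slopes: 15.5 mm deep near the left end, 12.5 mm near the right; with the foot flat this reads about 0.008 at the left, 0.0105 to 0.0115 at the right. On the block top beside the slot it would be driven past 0.02.
- gauge_drag (a joint): The drag pointer on the -x face (m), a brass tab 9 mm wide and 4 mm high: held by friction, it is pushed up by the probe's own pointer just below it and stays at the highest gauge_probe it has met. It starts between 0 and 0.005.
- gauge: The depth gauge as a whole, an upright tool of about 0.23 kg: a steel runner foot 22 mm (x) by 70 mm (y) by 10 mm high, a flat-sided body standing on it and a sprung probe below. Origin at the centre of the foot's underside, axes as gauge_grip. While the probe is in the slot the spring outweighs the gauge, so the foot sits flat only while it is pressed down; let it meet the block slowly (10 mm/s or less), as a knock counts as force.
- warmer: Dry-block warmer, fixed: white case 150 mm (x) by 190 mm (y), control panel on the -x side, and a bare aluminium block 96 by 158 mm. The block rides on a pad, so its flat top lies anywhere from 67 to 77 mm above the worktop: not measured, to be felt. The slot runs along y down the middle of the block, with a row of four 15.5 mm tube wells on either side at x = -31 and +31 mm. Origin under its centre.
- slot_mid (a point): Centre of the slot, 72 mm above the worktop (the true block top may be up to 5 mm higher or lower); y runs along the slot to its left end (+y), z up. The slot is 10 mm wide (x), 121 mm long (y -60 to +60 mm), closed at both ends. Left end: gauge's centre at y = +18 to +45 mm; right end: -20 to -45 mm. The foot's 70 mm length lies along the slot, its 22 mm width bearing on the block on both sides of it.
- stand_hole (a point): Gauge stand, fixed: grey block 56 mm (x) by 98 mm (y) on a sole 64 by 106 mm, with a black rubber top 38 mm above the worktop. This point is the centre of the mouth of its 14 mm round hole, level with the top; the hole is 32 mm deep. The gauge starts with its foot on the rubber and its probe hanging free in the hole, its axes about those of the stand.
- well_tube_1_mid (a point): Stoppered sample tube 16 mm round at the cap and 90 mm long, in the far row, left end well (block x = +31, y = +54 mm); standing loose in a well of the warmer's block, its top 118 mm above the worktop. Bystander. Point at its middle.
- well_tube_2_mid (a point): Stoppered sample tube 16 mm round at the cap and 90 mm long, in the far row, third well from the left (x = +31, y = -18 mm); standing loose in a well of the warmer's block, its top 118 mm above the worktop. Bystander. Point at its middle.
- well_tube_3_mid (a point): Stoppered sample tube 16 mm round at the cap and 90 mm long, in the near row, right end well (x = -31, y = -54 mm); standing loose in a well of the warmer's block, its top 118 mm above the worktop. Bystander. Point at its middle.
- specimen_cup_1: Specimen cup with screw lid, 62 mm round, 72 mm high, at the back. Bystander; origin at the centre of its underside.
- specimen_cup_2: Second specimen cup, 62 mm round, 72 mm high, at the back. Bystander; origin at the centre of its underside.
- lancet_box: Carton 66 x 66 x 46 mm at the back. Bystander; origin at the centre of its underside.
- timer: Flat timer 64 x 60 x 19 mm at the back left. Bystander; origin at the centre of its underside.
There are look-alikes about, which are no part of the job. Leave any green or turquoise look-alike of the part that bears stand_hole alone.

How it is judged:
By the outcome, as a careful person would: the job done as asked, in the order asked, and still so for the second after the job is handed in, with the robot touching nothing.
It also fails if it takes over 62 s, if anything falls off the work surface, if the arm or the gripper's body presses on something with over 40 N, if the wrist force passes 120 N, or if a joint passes its speed limit or range.

ROBOT

A 6-joint arm with a two-finger parallel gripper is mounted at the origin on a cart in front of the work surface, level with it; the furniture and walls round the work are solid. World frame = base frame: x ahead of the robot, y to its left, z up, the work surface at z = 0. Lengths are in m, angles in degrees, forces in N, time in s.
With the tool pointing down it reaches from about 0.35 to 0.875 m from the base axis. Payload 4.2 kg.
Tool frame: the origin (TCP) lies midway between the tips of the shut fingers; the grasp point (between the pads) lies 19 mm behind it; z points along the fingers, y is the direction in which the jaws open and shut (so a half turn about z gives the same grasp; the last joint's range is limited). The gripper opens to 85 mm and grips with 20 to 120 N. Pads are 22 mm wide; open, the fingers measure 114 mm over their backs; the gripper's body (76 mm by 85 mm) begins 54 mm behind the grasp point. The pads swing forward as they close: fully open they stand 13 mm farther back than shut.
Start: joints at [78.701, 22.042, 0.453, 0, -68.411, -14.817], TCP at [0.275, 0.561, 0.231] pointing down, gripper open.
Joint ranges: [-179.83, 179.83], [-69.29, 118.12], [-61.27, 80.66], [-181.25, 117.63], [-171.15, -9.14], [-177.46, 177.46]. Speed limits (degrees/s): [159.86, 159.86, 180, 180, 180, 180].

INTERFACE

Orientations are given as a 3x3 rotation matrix whose columns are the frame's x, y, z axes.
In Python, from plant import sensors, cams, order gives the robot as it stands.
- The arm moves only by the tool servo_tool, never from a script. Its arguments are lists of equal length, an entry for each row: "travel": the shift along the tool's x, y, z as a fraction of full scale, a list of three; "turn": the turn about the tool's z as a fraction of full scale; "fingers": the closure, from -1 (fully open) to 1 (shut). In form: {"travel": [[x, y, z], ...], "turn": [turn, ...], "fingers": [fingers, ...]}. A call has 1 to 5 rows; each row shifts and turns the pose as measured when the row begins, along the tool's axes as they then stand; what a row does not reach is not made up. Full scale, the value 1, is 0.04 m for a shift and 0.12 rad for a turn. A row lasts 1/10 s, in which the tool goes at most 50 mm and 8.59 degrees, less where a joint would pass 70% of its speed; a pose out of reach is approached as far as the arm can. A call with a number of a shift or a turn outside -1 to 1 is refused whole. A call with a gripper value outside its range is refused whole. The fingers move at their own pace and stop on an object; "grip_force" is the grip in N (left out, the last holds). Time passes only in rows, so rows that do not move let the fingers close. It gives the time, the measured TCP pose, the force and the opening at its end, in the units of the state.
- sensors.sense(): the state, without advancing time (a new reading comes with each control period).
- cams.snapshot(name): name is "scene" or "top"; returns the picture (400x640x3 uint8, red, green, blue); there is no depth.
- cams.get_calibration(name): a dict with "fx", "fy", "cx", "cy" (pixels), "view" (4x4, takes a point from world to camera coordinates). Camera axes: x right, y up, looking along -z (the intrinsics and any distortion apply to the point x, -y, -z); pixel columns grow to the right and rows downward; lengths in m; the calibration is good to about 2 mm. A picture is of the moment at which its call begins. get_calibration takes no time and is no camera call.
- order.finish_job(): hands the job in, once; it reports no verdict.
Trained networks look in the newest picture that a camera, given by its name, has taken for a name from the list of things; names that differ only in an ending like _2 or _b are one class to them, and where a whole thing is asked for, a point or a joint stands for the part that bears it (a point fixed in the world has none). Each returns a list of dicts, best first, with "conf" (0 to 1); they miss things now and then, are a little off and sometimes report something else, mostly with a low value. They report only what shows in the picture. A call takes as long as a camera call. They do not tell look-alikes from the thing itself.
- cams.look_for(camera, target): "point" ([x, y, z] in m, in the coordinates of the camera as it stood for that picture, good to about 4 mm: the middle of the surface that is visible of it).
- cams.cut_out(camera, target): "mask" (400x640 bool, what is visible of it).
The state is a dict: "time_s": time; "joint_positions": joint angles; "joint_velocities": joint speeds; "joint_torque": joint torques, N m; "eef_pos": TCP position; "eef_rot": TCP orientation; "wrist_force": force on the tool from outside, world axes, zero at the start; "torque": the same for the moment, N m; "finger_gap": finger opening in m.
Only numpy, scipy, OpenCV 4.12 (cv2) and the standard library are available. Lean on these libraries where they do the work, as an engineer would, in place of code of your own. Each camera call takes 0.05 s, during which the arm holds its last target. There are 200 camera calls.

## Working session

There is one attempt and no reset: what is moved stays moved. The work goes in short steps, Python scripts to look and compute and a tool call to move; the robot and the scene stay as the last step left them, time stands still between calls to the robot, and variables do not carry over. Pictures are saved under pics/ and viewed, about 8 in all and at most 12, crops included, and the job is handed in when it is done.

Besides the shell and the picture viewer there is one more tool, called as name(argument=value, ...) on one line, values as JSON. servo_tool: Moves the arm, as the interface text tells. Its arguments: {"type":"object","properties":{"travel":{"type":"array","items":{"type":"array","items":{"type":"number"}}},"turn":{"type":"array","items":{"type":"number"}},"fingers":{"type":"array","items":{"type":"number"}},"grip_force":{"type":"number"}},"required":["travel","turn","fingers"]}

```bash
mkdir -p pics
cat > h.py <<'E'
import numpy as np, cv2
from plant import sensors, cams, order
def snap(n,f=None):
    im=cams.snapshot(n)
    if f: cv2.imwrite('pics/'+f,im[:,:,::-1])
    return im
def cal(n):
    c=cams.get_calibration(n); return c,np.array(c['view'])
def proj(n,p):
    c,V=cal(n); q=V@np.r_[p,1]; x,y,z=q[0],-q[1],-q[2]
    return np.array([c['fx']*x/z+c['cx'],c['fy']*y/z+c['cy']])
def at_z(n,uv,h):
    c,V=cal(n); R=V[:3,:3]; o=-R.T@V[:3,3]
    d=R.T@np.array([(uv[0]-c['cx'])/c['fx'],-(uv[1]-c['cy'])/c['fy'],-1])
    return o+d*(h-o[2])/d[2]
def world(n,p):
    V=cal(n)[1]; return (np.linalg.inv(V)@np.r_[p,1])[:3]
E
python3 - <<'E'
from h import *
s=sensors.sense(); print(s['time_s'],s['eef_pos'],s['eef_rot'],s['wrist_force'],s['finger_gap'])
for n in('scene','top'):
    snap(n,n+'0.png'); print(n,cams.get_calibration(n))
    for t in('gauge','warmer','stand_hole','gauge_grip','slot_mid','well_tube_1_mid'):
        for d in cams.look_for(n,t)[:4]:
            w=world(n,d['point']); print(t,round(d['conf'],2),w.round(3),proj(n,w).round())
E
```

```text
0.0 [0.2748219  0.56068395 0.23022135] [[ 8.97833464e-01 -4.40334288e-01 -8.86229068e-04]
 [-4.40335173e-01 -8.97831277e-01 -1.98335056e-03]
 [ 7.76530827e-05  2.17095634e-03 -9.99997640e-01]] [-0.35053757  0.36200216  0.22907133] 0.08539077675424844
scene {'fx': 428.45150925437946, 'fy': 428.45150925437946, 'cx': 314.40923773287676, 'cy': 208.0655096011072, 'view': array([[ 0.7238437 , -0.68990735, -0.00883981, -0.52157903],
       [ 0.42137005,  0.43187936,  0.79745062, -0.23440227],
       [-0.54634932, -0.58095444,  0.60331945, -1.44752045],
       [ 0.        ,  0.        ,  0.        ,  1.        ]])}
gauge 0.53 [ 0.545 -0.139  0.087] [306. 207.]
warmer 0.65 [0.459 0.112 0.056] [248. 195.]
stand_hole 0.79 [ 0.542 -0.158  0.029] [309. 222.]
stand_hole 0.68 [ 0.351 -0.604  0.037] [365. 316.]
stand_hole 0.67 [ 0.414 -0.219  0.033] [295. 244.]
gauge_grip 0.58 [ 0.545 -0.14   0.083] [306. 208.]
slot_mid 0.8 [0.461 0.112 0.055] [249. 195.]
well_tube_1_mid 0.44 [0.502 0.205 0.101] [242. 173.]
top {'fx': 505.1674381483511, 'fy': 505.1674381483511, 'cx': 319.31989470826784, 'cy': 198.48010974283838, 'view': array([[-0.07555719, -0.99697249, -0.01835662, -0.12142557],
       [ 0.79517381, -0.0713509 ,  0.60216913, -0.50847334],
       [-0.60165582,  0.03090151,  0.79815749, -1.27954305],
       [ 0.        ,  0.        ,  0.        ,  1.        ]])}
gauge 0.83 [ 0.549 -0.13   0.077] [308. 204.]
gauge 0.65 [ 0.534 -0.127  0.032] [308. 216.]
warmer 0.62 [0.462 0.146 0.059] [218. 238.]
stand_hole 0.84 [ 0.415 -0.201  0.036] [335. 246.]
stand_hole 0.66 [ 0.353 -0.583  0.038] [467. 254.]
stand_hole 0.62 [ 0.537 -0.13   0.032] [309. 215.]
gauge_grip 0.88 [ 0.551 -0.131  0.08 ] [308. 203.]
slot_mid 0.82 [0.457 0.147 0.06 ] [217. 239.]
well_tube_1_mid 0.5 [0.498 0.203 0.105] [196. 220.]
```

Run:
```python
import cv2
im=cv2.imread('pics/top0.png'); cv2.imwrite('pics/t0c.png',cv2.resize(im[150:310,150:370],None,fx=3.6,fy=3.6,interpolation=2))
im=cv2.imread('pics/scene0.png'); cv2.imwrite('pics/s0c.png',cv2.resize(im[130:290,180:400],None,fx=3.6,fy=3.6,interpolation=2))
```

```text
(no output)
```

View pics/t0c.png

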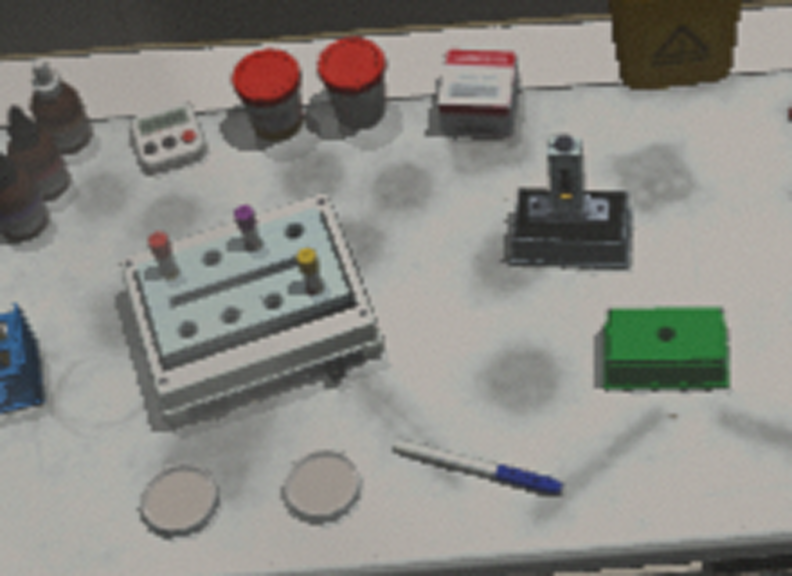

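View pics/s0c.png

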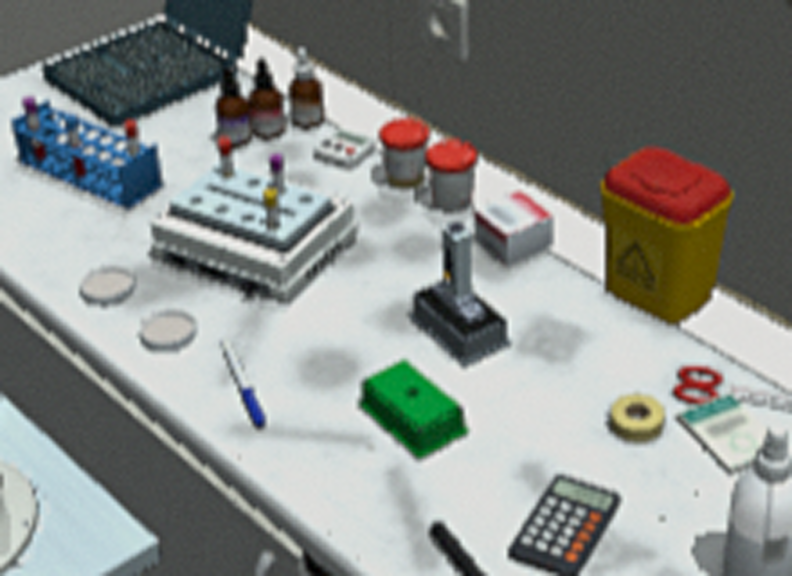

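The top view shows the gauge at about px (307,200), on the black-topped grey stand at about (308,216). The look-alike is the green stand at (335,246), which is empty and to be left alone; a third candidate at (467,254) is off to the right. The grey stand fits the description and carries the gauge. I'll confirm it in enlarged crops.

Run:
```python
from h import *
a=cv2.imread('pics/top0.png')
A=cv2.resize(a[196:271,180:262],None,fx=7,fy=7,interpolation=cv2.INTER_CUBIC)
B=cv2.resize(a[180:230,285:330],None,fx=8,fy=8,interpolation=cv2.INTER_CUBIC)
b=cv2.imread('pics/scene0.png')
C=np.zeros((550,220+580,3),np.uint8)
s=cv2.resize(a[184:226,288:328],None,fx=5.5,fy=6,interpolation=cv2.INTER_CUBIC)
C[:525,:574]=A; C[:252,580:800]=s
s=cv2.resize(b[185:235,290:327],None,fx=5.5,fy=5.5,interpolation=cv2.INTER_CUBIC); C[260:535,580:580+s.shape[1]]=s
cv2.imwrite('pics/c1.png',C)
g=cv2.cvtColor(a,cv2.COLOR_BGR2GRAY)
# dark blobs inside block
bl=g.copy(); m=(cv2.morphologyEx(g,cv2.MORPH_BLACKHAT,np.ones((9,9)))>35).astype(np.uint8)
n,l,st,ce=cv2.connectedComponentsWithStats(m)
for i in range(1,n):
    u,v=ce[i]
    if 185<u<256 and 205<v<255 and st[i,4]>5: print('top',ce[i].round(2),st[i])
g=cv2.cvtColor(b,cv2.COLOR_BGR2GRAY)
m=(cv2.morphologyEx(g,cv2.MORPH_BLACKHAT,np.ones((9,9)))>35).astype(np.uint8)
n,l,st,ce=cv2.connectedComponentsWithStats(m)
for i in range(1,n):
    u,v=ce[i]
    if 222<u<278 and 172<v<212 and st[i,4]>3: print('scene',ce[i].round(2),st[i])
for n in('top','scene'):
  snap(n)
  for t in('warmer','stand_hole','gauge'):
    r=cams.cut_out(n,t)
    for d in r[:3]:
        k=d['mask']; 
        if not k.any(): continue
        vs,us=np.nonzero(k); print(n,t,round(d['conf'],2),k.sum(),us.mean().round(1),vs.mean().round(1),[us.min(),us.max(),vs.min(),vs.max()])
        if d is r[0] or 285<us.mean()<330: np.save(f'm_{n}_{t}_{int(us.mean())}.npy',k)
```

```text
top [217.85 213.87] [213 207  10  13  89]
top [219.86 238.59] [187 209  63  44 355]
top [231.3  213.78] [229 212   6   5  23]
top [194.46 221.79] [190 215  10  13  89]
top [208.32 221.26] [206 219   6   5  19]
top [222.95 227.6 ] [197 221  44  14 196]
top [249. 225.] [248 222   3   7   7]
top [216.96 253.43] [182 230  75  40 756]
top [225.45 233.14] [223 231   6   5  22]
top [213.61 237.22] [211 235   6   5  23]
top [201.78 241.09] [199 239   6   5  23]
scene [242.95 173.7 ] [239 168  11  12  57]
scene [250.89 196.05] [221 170  58  45 926]
scene [250.   180.29] [249 179   3   3   7]
scene [263.43 179.07] [260 178   7   3  14]
scene [234.12 185.12] [233 184   3   3   8]
scene [264.36 184.91] [263 184   4   3  11]
top warmer 0.85 2892 219.2 236.1 [np.int64(184), np.int64(256), np.int64(204), np.int64(267)]
top stand_hole 0.83 753 334.8 246.7 [np.int64(318), np.int64(352), np.int64(236), np.int64(258)]
top stand_hole 0.7 851 468.0 255.0 [np.int64(448), np.int64(488), np.int64(242), np.int64(268)]
top gauge 0.71 371 307.1 201.5 [np.int64(297), np.int64(319), np.int64(187), np.int64(212)]
scene warmer 0.71 1368 249.6 194.4 [np.int64(222), np.int64(277), np.int64(176), np.int64(213)]
scene stand_hole 0.71 498 294.2 244.0 [np.int64(280), np.int64(309), np.int64(232), np.int64(257)]
scene stand_hole 0.62 320 307.8 221.6 [np.int64(295), np.int64(321), np.int64(211), np.int64(231)]
scene stand_hole 0.61 795 364.6 316.3 [np.int64(345), np.int64(383), np.int64(299), np.int64(334)]
scene gauge 0.5 209 306.7 205.1 [np.int64(301), np.int64(313), np.int64(192), np.int64(218)]
```

View pics/c1.png

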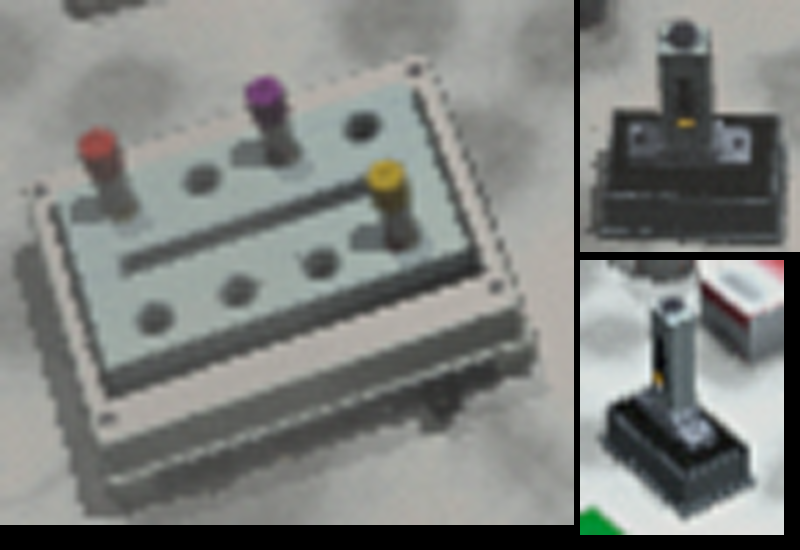

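```bash
cat >> h.py <<'E'
from scipy.optimize import least_squares
W=[((31,18),(208.32,221.26)),((31,-54),(231.3,213.78)),((-31,54),(201.78,241.09)),((-31,18),(213.61,237.22)),((-31,-18),(225.45,233.14))]
def wp(P,l,h):
    x,y,t=P; c,s=np.cos(t),np.sin(t); l=np.array(l)/1000
    return np.array([x+c*l[0]-s*l[1],y+s*l[0]+c*l[1],h])
def fitw(h,wells=W,cam='top'):
    f=lambda P:np.concatenate([proj(cam,wp(P,l,h))-uv for l,uv in wells])
    r=least_squares(f,[.47,.13,0.0]); return r.x,np.abs(r.fun).max()
E
python3 - <<'E'
from h import *
for n in('top','scene'):
    V=cal(n)[1]; print(n,'cam at',(-V[:3,:3].T@V[:3,3]).round(3))
im=cv2.cvtColor(cv2.imread('pics/scene0.png'),cv2.COLOR_BGR2GRAY).astype(float)
big=cv2.GaussianBlur(im,(0,0),6)
for h in(.067,.072,.077):
    P,e=fitw(h); print(h,P[:2].round(4),np.degrees(P[2]).round(2),'res',e.round(2))
    for l in((31,18),(31,-54),(-31,54),(-31,18),(-31,-18)):
        q=proj('scene',wp(P,l,h)); u,v=np.round(q).astype(int)
        w=im[v-4:v+5,u-4:u+5]; k=np.clip(np.percentile(w,60)-w-12,0,None); k[np.hypot(*np.mgrid[-4:5,-4:5])>4.2]=0
        yy,xx=np.mgrid[v-4:v+5,u-4:u+5]; c=np.array([(k*xx).sum(),(k*yy).sum()])/k.sum()
        print('  ',l,q.round(1),'dark centroid',c.round(1))
for nm,cam,uv,h in[('cap','top',(306.5,189.7),.141),('standFL','top',(292.5,216.5),.038),('standFR','top',(324.9,217.8),.038)]:
    print(nm,at_z(cam,uv,h).round(4))
g0,g1=[at_z('top',(288+(a-580)/5.5,184+b/6),.048) for a,b in((628,163),(752,161))]; print('foot front',g0.round(4),g1.round(4),np.linalg.norm(g0-g1))
g0,g1=[at_z('top',(288+(a-580)/5.5,184+b/6),.048) for a,b in((642,139),(737,143))]; print('screws',g0.round(4),g1.round(4),(g0+g1)/2)
print('cap scene',at_z('scene',(290+(674-580)/5.5,185+(305-260)/5.5),.141))
for h in (.067,.072): pass
b=cv2.imread('pics/scene0.png'); cv2.imwrite('pics/s1.png',cv2.resize(b[165:220,218:282],None,fx=10,fy=10,interpolation=cv2.INTER_CUBIC))
E
```

```text
top cam at [-0.375 -0.118  1.325]
scene cam at [-0.315 -1.1    1.056]
0.067 [0.4936 0.1486] 17.7 res 0.08
   (31, 18) [250.2 181.1] dark centroid [250.5 181.9]
   (31, -54) [264.6 185.6] dark centroid [265.5 186.2]
   (-31, 54) [234.3 186.2] dark centroid [233.4 188. ]
   (-31, 18) [241.4 188.5] dark centroid [240.3 191. ]
   (-31, -18) [248.6 190.9] dark centroid [248.7 192.9]
0.072 [0.4902 0.1476] 17.73 res 0.12
   (31, 18) [249.6 180.5] dark centroid [250.5 181.9]
   (31, -54) [264. 185.] dark centroid [264.4 184.8]
   (-31, 54) [233.6 185.6] dark centroid [233.4 188. ]
   (-31, 18) [240.7 187.9] dark centroid [240.6 189.9]
   (-31, -18) [247.9 190.3] dark centroid [248.  191.7]
0.077 [0.4868 0.1465] 17.76 res 0.19
   (31, 18) [249.  179.9] dark centroid [249.6 180.8]
   (31, -54) [263.4 184.4] dark centroid [264.1 184.2]
   (-31, 54) [232.9 185. ] dark centroid [233.  187.1]
   (-31, 18) [240.  187.4] dark centroid [240.3 188.4]
   (-31, -18) [247.3 189.7] dark centroid [247. 192.]
cap [ 0.5541 -0.1281  0.141 ]
standFL [ 0.533  -0.0792  0.038 ]
standFR [ 0.5192 -0.1792  0.038 ]
foot front [ 0.5451 -0.0935  0.048 ] [ 0.5401 -0.1635  0.048 ] 0.07017331875994122
screws [ 0.5597 -0.1022  0.048 ] [ 0.5524 -0.1558  0.048 ] [ 0.55605259 -0.12900316  0.048     ]
cap scene [ 0.55742689 -0.13362317  0.141     ]
```

View pics/s1.png

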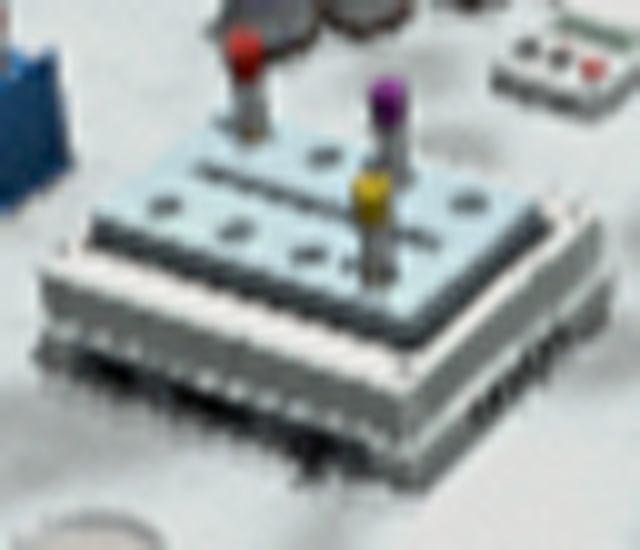

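The scene crop shows the wells at (234.0,185.2), (241.1,187.6), (248.5,190.0), (250.0,180.2) and (264.3,184.7). That agrees with the top fit at h≈0.0715, slot at about (0.490,0.1475), yaw 17.7°. The gauge is at about (0.555,-0.130), yaw about -7.5°. Next I'll plan the approach.

```bash
cat >> h.py <<'E'
def plan(p,yaw,n=None,show=True):
    """rows to reach TCP p with the jaw axis along world yaw (deg, of the thing's y axis yaw)"""
    s=sensors.sense(); q=np.array(s['eef_pos']); R=np.array(s['eef_rot']); th=np.arctan2(R[1,1],R[0,1])
    T=np.radians(yaw-90); dth=(T-th+np.pi)%(2*np.pi)-np.pi; d=np.array(p)-q
    print('t',round(s['time_s'],2),'tcp',q.round(4),'yaw',round(np.degrees(th)+90,2),'F',np.array(s['wrist_force']).round(1),'gap',round(s['finger_gap'],4),'d mm',(d*1e3).round(1),'dyaw',np.degrees(dth).round(1),'tilt',R[:2,2].round(4))
    n=n or int(np.ceil(max(np.linalg.norm(d)/.038,abs(dth)/.115,1)))
    for i in range(n):
        c,sn=np.cos(th),np.sin(th); e=d/n
        t=np.array([-sn*e[0]+c*e[1],c*e[0]+sn*e[1],-e[2]])/.04
        if show: print(i,t.round(3).tolist(),round(-dth/n/.12,3))
        th+=dth/n
E
python3 -c "
from h import *
plan([.555,-.130,.20],-7.5)"
```

```text
t 1.1 tcp [0.2751 0.5612 0.2313] yaw -26.11 F [0.2 0.5 0.4] gap 0.0858 d mm [ 279.9 -691.2  -31.3] dyaw 18.6 tilt [0. 0.]
0 [0.694, 0.622, 0.039] -0.135
1 [0.684, 0.633, 0.039] -0.135
2 [0.674, 0.644, 0.039] -0.135
3 [0.663, 0.655, 0.039] -0.135
4 [0.653, 0.666, 0.039] -0.135
5 [0.642, 0.676, 0.039] -0.135
6 [0.631, 0.686, 0.039] -0.135
7 [0.619, 0.697, 0.039] -0.135
8 [0.608, 0.707, 0.039] -0.135
9 [0.596, 0.716, 0.039] -0.135
10 [0.585, 0.726, 0.039] -0.135
11 [0.573, 0.735, 0.039] -0.135
12 [0.561, 0.745, 0.039] -0.135
13 [0.549, 0.754, 0.039] -0.135
14 [0.536, 0.762, 0.039] -0.135
15 [0.524, 0.771, 0.039] -0.135
16 [0.511, 0.779, 0.039] -0.135
17 [0.499, 0.788, 0.039] -0.135
18 [0.486, 0.796, 0.039] -0.135
19 [0.473, 0.803, 0.039] -0.135
```

servo_tool(travel=[[0.69, 0.62, 0], [0.68, 0.63, 0], [0.67, 0.64, 0], [0.66, 0.65, 0], [0.65, 0.67, 0]], turn=[-0.135, -0.135, -0.135, -0.135, -0.135], fingers=[-1, -1, -1, -1, -1])

```text
time_s: 1.6
eef_pos: [0.3454, 0.3878, 0.23]
eef_rot: [[0.934, -0.357, 0.001], [-0.357, -0.934, 0.0], [0.001, -0.001, -1.0]]
wrist_force: [1.1, -0.3, 0.1]
finger_gap: 0.085
```

servo_tool(travel=[[0.64, 0.68, 0], [0.63, 0.69, 0], [0.62, 0.7, 0], [0.61, 0.71, 0], [0.6, 0.72, 0]], turn=[-0.135, -0.135, -0.135, -0.135, -0.135], fingers=[-1, -1, -1, -1, -1])

```text
time_s: 2.1
eef_pos: [0.4191, 0.2079, 0.2313]
eef_rot: [[0.962, -0.274, 0.003], [-0.274, -0.962, 0.003], [0.002, -0.004, -1.0]]
wrist_force: [0.6, 0.4, -0.2]
finger_gap: 0.0857
```

servo_tool(travel=[[0.58, 0.73, 0], [0.57, 0.735, 0], [0.56, 0.745, 0], [0.55, 0.754, 0], [0.53, 0.76, 0]], turn=[-0.135, -0.135, -0.135, -0.135, -0.135], fingers=[-1, -1, -1, -1, -1])

```text
time_s: 2.6
eef_pos: [0.4936, 0.0289, 0.233]
eef_rot: [[0.982, -0.191, 0.008], [-0.191, -0.982, 0.005], [0.006, -0.006, -1.0]]
wrist_force: [0.7, 0.3, 0.3]
finger_gap: 0.0852
```

```bash
python3 -c "
from h import *
plan([.555,-.130,.22],-7.5)"
```

```text
t 2.6 tcp [0.4936 0.0289 0.233 ] yaw -11.0 F [0.7 0.3 0.3] gap 0.0852 d mm [  61.4 -158.9  -13. ] dyaw 3.5 tilt [0.0076 0.005 ]
0 [0.453, 0.721, 0.065] -0.102
1 [0.444, 0.727, 0.065] -0.102
2 [0.435, 0.732, 0.065] -0.102
3 [0.426, 0.737, 0.065] -0.102
4 [0.417, 0.742, 0.065] -0.102
```

servo_tool(travel=[[0.45, 0.72, 0.06], [0.44, 0.73, 0.06], [0.435, 0.73, 0.06], [0.43, 0.74, 0.06], [0.42, 0.74, 0.06]], turn=[-0.1, -0.1, -0.1, -0.1, -0.1], fingers=[-1, -1, -1, -1, -1])

```text
time_s: 3.1
eef_pos: [0.5577, -0.1377, 0.2219]
eef_rot: [[0.992, -0.13, 0.012], [-0.13, -0.992, 0.005], [0.011, -0.007, -1.0]]
wrist_force: [0.9, 0.8, -0.5]
finger_gap: 0.0856
```

servo_tool(travel=[[0, 0, 0], [0, 0, 0]], turn=[0, 0], fingers=[-1, -1])

```text
time_s: 3.3
eef_pos: [0.5583, -0.1413, 0.2207]
eef_rot: [[0.991, -0.135, 0.01], [-0.135, -0.991, 0.005], [0.009, -0.006, -1.0]]
wrist_force: [-0.5, 0.2, -0.6]
finger_gap: 0.0853
```

Run:
```python
from h import *
plan([.555,-.130,.22],-7.5)
p=sensors.sense()['eef_pos']
T=snap('top'); S=snap('scene')
u,v=proj('top',[.555,-.13,.16]).astype(int); a=T[v-45:v+45,u-50:u+50]; print('top crop origin',u-50,v-45,'tcp px',proj('top',p).round(1))
u2,v2=proj('scene',[.555,-.13,.16]).astype(int); b=S[v2-45:v2+45,u2-30:u2+30]; print('scene origin',u2-30,v2-45,'tcp px',proj('scene',p).round(1))
C=np.hstack([cv2.resize(x,None,fx=5,fy=5,interpolation=cv2.INTER_CUBIC) for x in(a,b)])
cv2.imwrite('pics/c2.png',C[:,:,::-1])
```

```text
t 3.3 tcp [ 0.5583 -0.1413  0.2207] yaw -7.78 F [-0.5  0.2 -0.6] gap 0.0853 d mm [-3.3 11.3 -0.7] dyaw 0.3 tilt [0.0102 0.005 ]
0 [-0.12, -0.269, 0.018] -0.04
top crop origin 256 140 tcp px [310. 171.]
scene origin 275 143 tcp px [308.3 175.8]
```

View pics/c2.png

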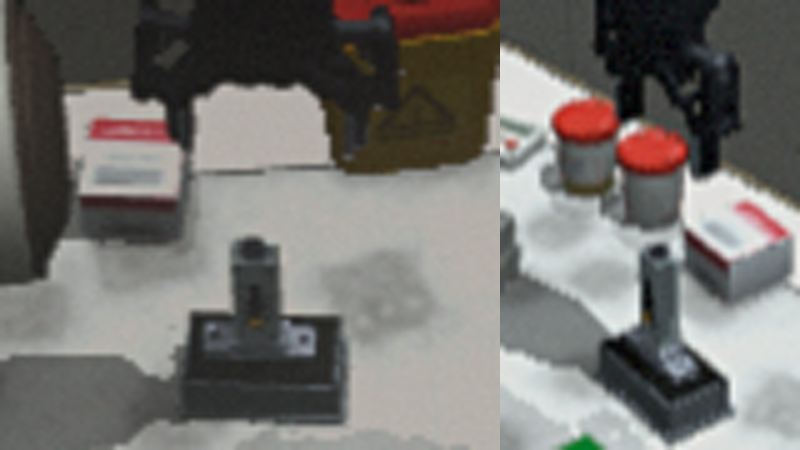

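servo_tool(travel=[[-0.12, -0.27, 0.4], [0, 0, 0.6], [0, 0, 0.7], [0, 0, 0.6], [0, 0, 0.5]], turn=[0, 0, 0, 0, 0], fingers=[-1, -1, -1, -1, -1])

```text
time_s: 3.9
eef_pos: [0.5589, -0.1223, 0.1124]
eef_rot: [[0.992, -0.125, 0.025], [-0.125, -0.992, 0.005], [0.024, -0.008, -1.0]]
wrist_force: [0.8, 0.1, -0.9]
finger_gap: 0.0852
```

servo_tool(travel=[[0, 0, 0], [0, 0, 0]], turn=[0, 0], fingers=[-1, -1])

```text
time_s: 4.1
eef_pos: [0.5571, -0.1202, 0.1109]
eef_rot: [[0.992, -0.121, 0.02], [-0.122, -0.993, 0.005], [0.019, -0.008, -1.0]]
wrist_force: [0.6, 0.1, 0.2]
finger_gap: 0.0851
```

Run:
```python
from h import *
plan([.555,-.130,.084],-7.5)
T=snap('top')
S=snap('scene')
u,v=proj('top',[.555,-.13,.09]).astype(int); a=T[v-40:v+30,u-40:u+40]; print('top crop origin',u-40,v-40)
u2,v2=proj('scene',[.555,-.13,.09]).astype(int); b=S[v2-40:v2+30,u2-27:u2+28]; print('scene origin',u2-27,v2-40)
C=np.hstack([cv2.resize(x,None,fx=5.9,fy=5.9,interpolation=cv2.INTER_CUBIC) for x in(a,b)])
cv2.imwrite('pics/c3.png',C[:,:,::-1]); print(C.shape)
```

```text
t 4.1 tcp [ 0.5571 -0.1202  0.1109] yaw -6.98 F [0.6 0.1 0.2] gap 0.0851 d mm [ -2.1  -9.8 -26.9] dyaw -0.5 tilt [0.0198 0.0052]
0 [-0.023, 0.25, 0.672] 0.076
top crop origin 267 159
scene origin 279 164
(413, 796, 3)
```

View pics/c3.png

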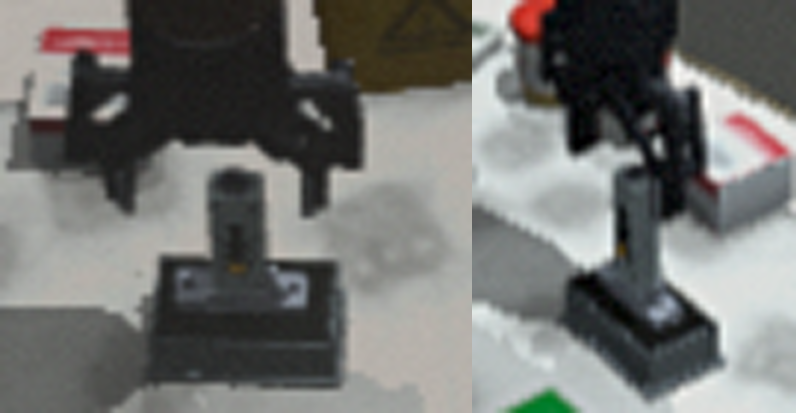

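servo_tool(travel=[[-0.02, 0.12, 0.15], [-0.02, 0.1, 0.15], [0, 0, 0.15], [0, 0, 0.12], [0, 0, 0.08]], turn=[0.04, 0.04, 0, 0, 0], fingers=[-1, -1, -1, -1, -1])

```text
time_s: 4.7
eef_pos: [0.5569, -0.1297, 0.0868]
eef_rot: [[0.991, -0.133, 0.028], [-0.133, -0.991, 0.006], [0.027, -0.009, -1.0]]
wrist_force: [-1.3, 0.4, 0.0]
finger_gap: 0.085
```

servo_tool(travel=[[0, 0, 0], [0, 0, 0]], turn=[0, 0], fingers=[-1, -1])

```text
time_s: 4.9
eef_pos: [0.5565, -0.1298, 0.0858]
eef_rot: [[0.991, -0.133, 0.026], [-0.133, -0.991, 0.005], [0.025, -0.009, -1.0]]
wrist_force: [0.7, -0.5, -0.2]
finger_gap: 0.0855
```

Run:
```python
from h import *
plan([.555,-.129,.084],-7.5)
```

```text
t 4.9 tcp [ 0.5565 -0.1298  0.0858] yaw -7.63 F [ 0.7 -0.5 -0.2] gap 0.0855 d mm [-1.5  0.8 -1.8] dyaw 0.1 tilt [0.0262 0.0055]
0 [-0.04, -0.016, 0.046] -0.019
```

servo_tool(travel=[[-0.03, 0, 0.03], [0, 0, 0], [0, 0, 0], [0, 0, 0], [0, 0, 0]], turn=[0, 0, 0, 0, 0], fingers=[1, 1, 1, 1, 1], grip_force=80)

```text
time_s: 5.4
eef_pos: [0.5559, -0.1294, 0.0852]
eef_rot: [[0.991, -0.132, 0.028], [-0.132, -0.991, 0.005], [0.027, -0.009, -1.0]]
wrist_force: [-0.6, 0.0, 0.2]
finger_gap: 0.027
```

servo_tool(travel=[[0, 0, 0], [0, 0, 0], [0, 0, 0], [0, 0, 0]], turn=[0, 0, 0, 0], fingers=[1, 1, 1, 1])

```text
time_s: 5.8
eef_pos: [0.5559, -0.1294, 0.0852]
eef_rot: [[0.991, -0.132, 0.028], [-0.132, -0.991, 0.005], [0.027, -0.009, -1.0]]
wrist_force: [-0.4, 0.4, -0.1]
finger_gap: 0.0268
```

servo_tool(travel=[[0, 0, -0.2], [0, 0, -0.5], [0, 0, -0.9], [0, 0, -0.9], [0, 0, -0.8]], turn=[0, 0, 0, 0, 0], fingers=[1, 1, 1, 1, 1])

```text
time_s: 6.3
eef_pos: [0.5474, -0.1299, 0.2152]
eef_rot: [[0.991, -0.134, 0.01], [-0.134, -0.991, 0.007], [0.009, -0.008, -1.0]]
wrist_force: [0.4, -0.4, -1.3]
finger_gap: 0.027
```

Run:
```python
from h import *
plan([.481,.176,.215],17.7)
```

```text
t 6.3 tcp [ 0.5474 -0.1299  0.2152] yaw -7.72 F [ 0.4 -0.4 -1.3] gap 0.027 d mm [-6.640e+01  3.059e+02 -2.000e-01] dyaw 25.4 tilt [0.01   0.0069]
0 [-0.297, -0.817, 0.001] -0.411
1 [-0.256, -0.831, 0.001] -0.411
2 [-0.215, -0.843, 0.001] -0.411
3 [-0.173, -0.852, 0.001] -0.411
4 [-0.131, -0.86, 0.001] -0.411
5 [-0.089, -0.865, 0.001] -0.411
6 [-0.046, -0.868, 0.001] -0.411
7 [-0.003, -0.87, 0.001] -0.411
8 [0.04, -0.869, 0.001] -0.411
```

servo_tool(travel=[[-0.3, -0.82, 0], [-0.26, -0.83, 0], [-0.22, -0.84, 0], [-0.17, -0.85, 0], [-0.13, -0.86, 0]], turn=[-0.41, -0.41, -0.41, -0.41, -0.41], fingers=[1, 1, 1, 1, 1])

```text
time_s: 6.8
eef_pos: [0.511, 0.0413, 0.2236]
eef_rot: [[0.994, 0.112, 0.023], [0.111, -0.994, 0.008], [0.024, -0.005, -1.0]]
wrist_force: [0.4, 1.1, -1.5]
finger_gap: 0.0272
```

servo_tool(travel=[[-0.09, -0.86, 0], [-0.05, -0.8, 0], [0, -0.6, 0], [0, -0.2, 0], [0, 0, 0]], turn=[-0.41, -0.41, -0.4, -0.2, 0], fingers=[1, 1, 1, 1, 1])

```text
time_s: 7.3
eef_pos: [0.4849, 0.144, 0.2249]
eef_rot: [[0.957, 0.29, 0.021], [0.29, -0.957, 0.009], [0.023, -0.003, -1.0]]
wrist_force: [0.2, 0.1, -1.8]
finger_gap: 0.0273
```

Run:
```python
from h import *
plan([.481,.176,.215],17.7)
```

```text
t 7.3 tcp [0.4849 0.144  0.2249] yaw 16.88 F [ 0.2  0.1 -1.8] gap 0.0273 d mm [-3.9 32.  -9.9] dyaw 0.8 tilt [0.021  0.0091]
0 [0.14, -0.795, 0.248] -0.119
```

servo_tool(travel=[[0.05, -0.3, 0.15], [0.05, -0.3, 0.2], [0.02, -0.15, 0.3], [0, 0, 0.3], [0, 0, 0.2]], turn=[-0.06, -0.06, 0, 0, 0], fingers=[1, 1, 1, 1, 1])

```text
time_s: 7.8
eef_pos: [0.482, 0.1751, 0.1765]
eef_rot: [[0.954, 0.3, 0.022], [0.3, -0.954, 0.01], [0.023, -0.003, -1.0]]
wrist_force: [-0.0, 0.5, -1.7]
finger_gap: 0.027
```

servo_tool(travel=[[0, 0, 0], [0, 0, 0]], turn=[0, 0], fingers=[1, 1])

```text
time_s: 8.0
eef_pos: [0.4814, 0.1744, 0.1745]
eef_rot: [[0.954, 0.299, 0.018], [0.299, -0.954, 0.007], [0.02, -0.001, -1.0]]
wrist_force: [0.2, 0.9, -1.5]
finger_gap: 0.0274
```

Run:
```python
from h import *
plan([.481,.176,.165],17.7)
s=sensors.sense(); p=np.array(s['eef_pos']); R=np.array(s['eef_rot'])
T=snap('top'); S=snap('scene')
u,v=proj('top',p-[0,0,.05]).astype(int); a=T[v-38:v+32,u-40:u+40]; print('top crop origin',u-40,v-38)
u2,v2=proj('scene',p-[0,0,.05]).astype(int); b=S[v2-38:v2+32,u2-27:u2+28]; print('scene origin',u2-27,v2-38)
for n in('top','scene'): print(n,'pred tip',proj(n,p+R@[0,0,.071]).round(1),'foot',proj(n,p+R@[0,0,.047]).round(1))
C=np.hstack([cv2.resize(x,None,fx=5.9,fy=5.9,interpolation=cv2.INTER_CUBIC) for x in(a,b)])
cv2.imwrite('pics/c4.png',C[:,:,::-1])
for t in('probe_tip','gauge_foot'):
  for n in('top','scene'):
    for d in cams.look_for(n,t)[:2]: print(n,t,round(d['conf'],2),world(n,d['point']).round(4))
```

```text
t 8.0 tcp [0.4814 0.1744 0.1745] yaw 17.37 F [ 0.2  0.9 -1.5] gap 0.0274 d mm [-0.4  1.6 -9.5] dyaw 0.3 tilt [0.0182 0.0072]
0 [0.003, -0.04, 0.237] -0.047
top crop origin 164 182
scene origin 214 134
top pred tip [205.4 224. ] foot [203.8 219.5]
scene pred tip [242.5 177. ] foot [241.8 172. ]
top gauge_foot 0.48 [0.4765 0.1586 0.1333]
scene gauge_foot 0.64 [0.474  0.1725 0.151 ]
```

View pics/c4.png

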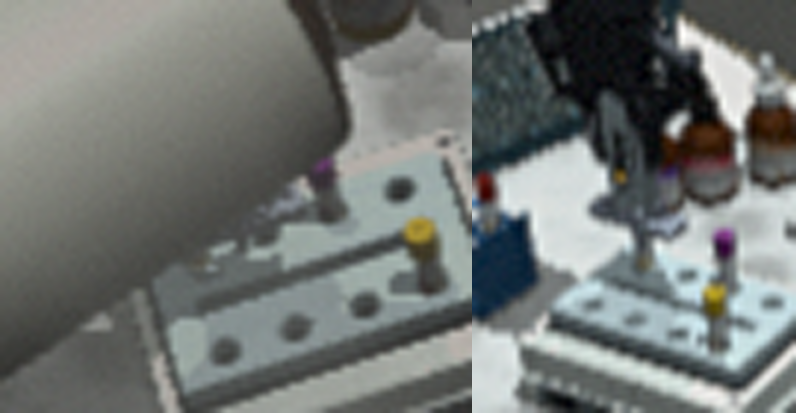

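The scene view shows the gauge hanging over the left end, with the foot at about px (241,171). Tube 1 is right behind the probe, and the top view is hidden by the arm. I'll lower it to hover and refine the slot estimate jointly from both cameras.

servo_tool(travel=[[0, -0.02, 0.12], [0, -0.02, 0.15], [0, 0, 0.15], [0, 0, 0.12], [0, 0, 0.04]], turn=[-0.025, -0.025, 0, 0, 0], fingers=[1, 1, 1, 1, 1])

```text
time_s: 8.8
eef_pos: [0.4815, 0.1766, 0.1506]
eef_rot: [[0.952, 0.305, 0.02], [0.305, -0.952, 0.009], [0.022, -0.002, -1.0]]
wrist_force: [0.5, -0.1, -1.6]
finger_gap: 0.0272
```

Run:
```python
from h import *
WS=[((31,18),(250,180.2)),((31,-54),(264.3,184.7)),((-31,54),(234,185.2)),((-31,18),(241.1,187.6)),((-31,-18),(248.5,190))]
f=lambda P:np.concatenate([proj('top',wp(P[:3],l,P[3]))-uv for l,uv in W]+[proj('scene',wp(P[:3],l,P[3]))-uv for l,uv in WS])
r=least_squares(f,[.49,.1475,.3,.072]); P=r.x; print('joint',P[:2].round(4),np.degrees(P[2]).round(2),P[3].round(4)); print(r.fun.reshape(-1,2).mean(0),r.fun[:10].reshape(-1,2).mean(0))
# gauge at the start: cap centre in both cameras
c=[('top',(306.5,189.6)),('scene',(306.9,193.0))]
r=least_squares(lambda p:np.concatenate([proj(n,[p[0],p[1],.141])-uv for n,uv in c]),[.55,-.13]); print('cap joint',r.x.round(4),r.fun.round(2))
s=sensors.sense(); p=np.array(s['eef_pos']); plan([.481,.176,.149],17.7)
q=wp(P[:3],(0,30),.1); print('slot y=30',q.round(4))
c_,s_=np.cos(P[2]),np.sin(P[2]); d=p[:2]-P[:2]; print('tcp in block frame mm',1e3*(c_*d[0]+s_*d[1]),1e3*(-s_*d[0]+c_*d[1]))
S=snap('scene'); cv2.imwrite('pics/c5.png',cv2.resize(S[145:205,212:287],None,fx=10,fy=10,interpolation=cv2.INTER_CUBIC)[:,:,::-1])
for h in(.05,.071): print(proj('scene',p-[0,0,h]).round(1))
print([proj('scene',wp(P[:3],(0,y),P[3])).round(1) for y in(-60,0,30,60)])
```

```text
joint [0.4912 0.1476] 17.76 0.0719
[-0.11273714  0.00362218] [ 0.00475773 -0.25635618]
cap joint [ 0.5564 -0.1295] [ 0.43 -0.54 -0.77 -0.16]
t 8.8 tcp [0.4815 0.1766 0.1506] yaw 17.76 F [ 0.5 -0.1 -1.6] gap 0.0272 d mm [-0.5 -0.6 -1.6] dyaw -0.1 tilt [0.0202 0.0091]
0 [-0.016, 0.009, 0.039] 0.008
slot y=30 [0.482  0.1762 0.1   ]
tcp in block frame mm -0.38937558258824756 30.49497164688623
[242.1 177.5]
[242.7 181.8]
[array([261.1, 189.1]), array([249. , 185.2]), array([243. , 183.3]), array([237.2, 181.5])]
```

View pics/c5.png

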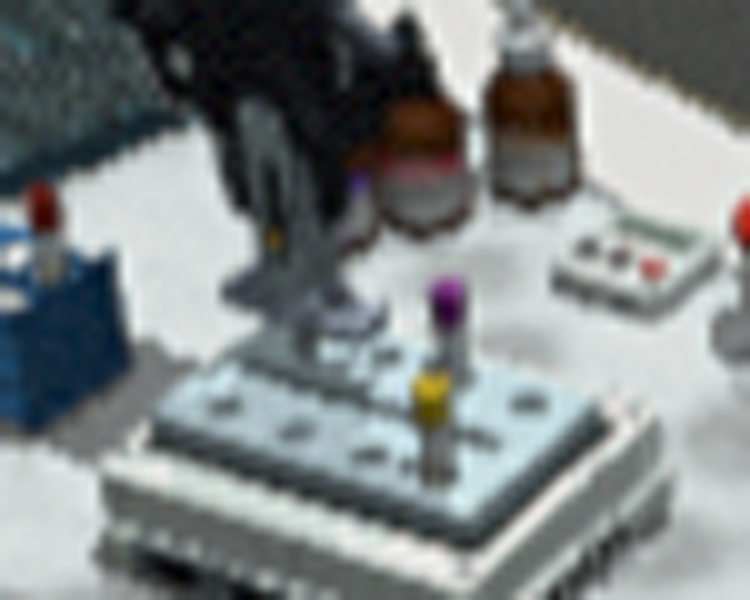

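servo_tool(travel=[[0.01, 0, 0.03], [0, 0, 0.03], [0, 0, 0.03], [0, 0, 0.03], [0, 0, 0.03]], turn=[0, 0, 0, 0, 0], fingers=[1, 1, 1, 1, 1])

```text
time_s: 9.35
eef_pos: [0.4825, 0.177, 0.1444]
eef_rot: [[0.952, 0.305, 0.021], [0.305, -0.952, 0.009], [0.023, -0.003, -1.0]]
wrist_force: [-0.6, 1.0, -1.6]
finger_gap: 0.0271
```

servo_tool(travel=[[0, 0, 0.03], [0, 0, 0.03], [0, 0, 0.03]], turn=[0, 0, 0], fingers=[1, 1, 1])

```text
time_s: 9.65
eef_pos: [0.4826, 0.177, 0.1407]
eef_rot: [[0.952, 0.305, 0.021], [0.305, -0.952, 0.01], [0.023, -0.003, -1.0]]
wrist_force: [0.6, 1.2, -1.6]
finger_gap: 0.027
```

servo_tool(travel=[[-0.015, 0, 0.03], [0, 0, 0.03], [0, 0, 0.03]], turn=[0, 0, 0], fingers=[1, 1, 1])

```text
time_s: 9.95
eef_pos: [0.4821, 0.1769, 0.1368]
eef_rot: [[0.952, 0.305, 0.021], [0.305, -0.952, 0.01], [0.023, -0.003, -1.0]]
wrist_force: [0.6, 0.0, -1.3]
finger_gap: 0.0271
```

servo_tool(travel=[[0, 0, 0.03], [0, 0, 0.03], [0, 0, 0.03]], turn=[0, 0, 0], fingers=[1, 1, 1])

```text
time_s: 10.25
eef_pos: [0.4822, 0.1769, 0.1328]
eef_rot: [[0.952, 0.305, 0.021], [0.305, -0.952, 0.01], [0.023, -0.003, -1.0]]
wrist_force: [-0.1, -0.6, -1.4]
finger_gap: 0.0273
```

servo_tool(travel=[[0, 0, 0.03], [0, 0, 0.03], [0, 0, 0.03], [0, 0, 0.025]], turn=[0, 0, 0, 0], fingers=[1, 1, 1, 1])

```text
time_s: 10.65
eef_pos: [0.4823, 0.177, 0.1278]
eef_rot: [[0.952, 0.305, 0.021], [0.305, -0.952, 0.01], [0.023, -0.003, -1.0]]
wrist_force: [-0.0, -0.5, -1.4]
finger_gap: 0.0269
```

servo_tool(travel=[[0, 0, 0.02], [0, 0, 0.02], [0, 0, 0.02]], turn=[0, 0, 0], fingers=[1, 1, 1])

```text
time_s: 10.95
eef_pos: [0.4825, 0.177, 0.1254]
eef_rot: [[0.952, 0.305, 0.022], [0.305, -0.952, 0.01], [0.024, -0.003, -1.0]]
wrist_force: [-0.1, -0.4, 1.8]
finger_gap: 0.0272
```

servo_tool(travel=[[0, 0, 0.02], [0, 0, 0.02], [0, 0, 0.02]], turn=[0, 0, 0], fingers=[1, 1, 1])

```text
time_s: 11.25
eef_pos: [0.4826, 0.177, 0.1237]
eef_rot: [[0.952, 0.305, 0.022], [0.305, -0.952, 0.01], [0.024, -0.002, -1.0]]
wrist_force: [-0.9, 0.5, 1.6]
finger_gap: 0.0273
```

servo_tool(travel=[[0, 0, 0.015], [0, 0, 0.015]], turn=[0, 0], fingers=[1, 1])

```text
time_s: 11.45
eef_pos: [0.4826, 0.177, 0.1229]
eef_rot: [[0.952, 0.306, 0.022], [0.305, -0.952, 0.009], [0.024, -0.002, -1.0]]
wrist_force: [-1.5, -0.7, 1.9]
finger_gap: 0.0272
```

servo_tool(travel=[[0, 0, 0.02], [0, 0, 0.02]], turn=[0, 0], fingers=[1, 1])

```text
time_s: 11.65
eef_pos: [0.4826, 0.177, 0.1216]
eef_rot: [[0.952, 0.306, 0.022], [0.306, -0.952, 0.009], [0.024, -0.002, -1.0]]
wrist_force: [-2.1, -0.7, 2.5]
finger_gap: 0.027
```

servo_tool(travel=[[0, 0, 0.02], [0, 0, 0.02]], turn=[0, 0], fingers=[1, 1])

```text
time_s: 11.85
eef_pos: [0.4826, 0.177, 0.1201]
eef_rot: [[0.952, 0.306, 0.022], [0.306, -0.952, 0.009], [0.024, -0.002, -1.0]]
wrist_force: [-1.7, 0.1, 3.0]
finger_gap: 0.0272
```

servo_tool(travel=[[-0.02, 0, 0.015], [-0.01, 0, 0.01]], turn=[0, 0], fingers=[1, 1])

```text
time_s: 12.05
eef_pos: [0.4824, 0.177, 0.1195]
eef_rot: [[0.952, 0.306, 0.024], [0.306, -0.952, 0.01], [0.026, -0.002, -1.0]]
wrist_force: [-0.7, -0.1, 4.4]
finger_gap: 0.027
```

servo_tool(travel=[[0, 0, 0.015]], turn=[0], fingers=[1])

```text
time_s: 12.15
eef_pos: [0.4824, 0.177, 0.119]
eef_rot: [[0.952, 0.306, 0.025], [0.306, -0.952, 0.01], [0.027, -0.002, -1.0]]
wrist_force: [-1.1, 0.1, 4.4]
finger_gap: 0.0273
```

servo_tool(travel=[[0, 0, 0.02], [0, 0, 0.02]], turn=[0, 0], fingers=[1, 1])

```text
time_s: 12.35
eef_pos: [0.4825, 0.177, 0.1175]
eef_rot: [[0.952, 0.306, 0.025], [0.306, -0.952, 0.01], [0.027, -0.002, -1.0]]
wrist_force: [-1.7, -0.8, 4.4]
finger_gap: 0.0272
```

servo_tool(travel=[[0, 0, 0.02]], turn=[0], fingers=[1])

```text
time_s: 12.45
eef_pos: [0.4825, 0.1771, 0.1175]
eef_rot: [[0.951, 0.307, 0.025], [0.307, -0.952, 0.01], [0.027, -0.002, -1.0]]
wrist_force: [-5.0, -0.5, 12.5]
finger_gap: 0.0273
```

servo_tool(travel=[[-0.015, 0, 0.012]], turn=[0], fingers=[1])

```text
time_s: 12.55
eef_pos: [0.4823, 0.177, 0.1175]
eef_rot: [[0.951, 0.307, 0.026], [0.307, -0.952, 0.01], [0.028, -0.002, -1.0]]
wrist_force: [-1.8, -1.2, 4.8]
finger_gap: 0.0269
```

servo_tool(travel=[[-0.01, 0, 0.015]], turn=[0], fingers=[1])

```text
time_s: 12.65
eef_pos: [0.4823, 0.1771, 0.1175]
eef_rot: [[0.951, 0.308, 0.027], [0.307, -0.952, 0.01], [0.029, -0.002, -1.0]]
wrist_force: [-2.2, -2.1, 7.7]
finger_gap: 0.0271
```

Run:
```python
from h import *
s=sensors.sense(); print(np.round(s['wrist_force'],1),np.round(s['torque'],2)); plan([.482,.177,.1175],17.7)
S=snap('scene'); print(np.round(sensors.sense()['wrist_force'],1))
```

```text
[-2.2 -2.1  7.7] [-0.35  0.72 -0.03]
t 12.65 tcp [0.4823 0.1771 0.1175] yaw 17.92 F [-2.2 -2.1  7.7] gap 0.0271 d mm [-0.3 -0.1  0. ] dyaw -0.2 tilt [0.0267 0.0104]
0 [-0.007, -0.001, -0.001] 0.031
[-2.8 -0.4  6.3]
```

servo_tool(travel=[[-0.005, 0, 0.02], [-0.005, 0, 0.022]], turn=[0.01, 0.01], fingers=[1, 1])

```text
time_s: 12.9
eef_pos: [0.4824, 0.1771, 0.1174]
eef_rot: [[0.952, 0.306, 0.028], [0.306, -0.952, 0.01], [0.03, -0.001, -1.0]]
wrist_force: [-4.3, -0.7, 9.6]
finger_gap: 0.0267
```

servo_tool(travel=[[0, 0.03, 0.022], [0, 0.05, 0.022]], turn=[0, 0], fingers=[1, 1])

```text
time_s: 13.1
eef_pos: [0.483, 0.1759, 0.1176]
eef_rot: [[0.951, 0.306, 0.029], [0.306, -0.952, 0.014], [0.031, -0.004, -0.999]]
wrist_force: [-7.5, 4.0, 12.4]
finger_gap: 0.0272
```

servo_tool(travel=[[-0.03, 0.05, 0.02], [-0.03, 0.05, 0.02]], turn=[0, 0], fingers=[1, 1])

```text
time_s: 13.3
eef_pos: [0.4829, 0.1741, 0.1177]
eef_rot: [[0.951, 0.307, 0.033], [0.307, -0.952, 0.019], [0.037, -0.008, -0.999]]
wrist_force: [-3.7, 2.7, 7.3]
finger_gap: 0.027
```

servo_tool(travel=[[-0.01, 0.06, 0.02], [-0.01, 0.06, 0.02]], turn=[0, 0], fingers=[1, 1])

```text
time_s: 13.5
eef_pos: [0.4838, 0.1717, 0.1178]
eef_rot: [[0.951, 0.308, 0.035], [0.308, -0.951, 0.023], [0.04, -0.012, -0.999]]
wrist_force: [-6.5, 3.1, 10.5]
finger_gap: 0.0274
```

```bash
cat >> h.py <<'E'
def blk():
    s=sensors.sense(); t=np.radians(17.76); c,n=np.cos(t),np.sin(t); M=np.array([[c,n],[-n,c]])
    p=np.array(s['eef_pos']); F=np.array(s['wrist_force'])
    print('t',round(s['time_s'],2),'block xy mm',(M@(p[:2]-[.4912,.1476])*1e3).round(2),'z',p[2].round(4),'F blk',(M@F[:2]).round(1),F[2].round(1),'M blk',(M@np.array(s['torque'])[:2]).round(2))
E
python3 -c "
from h import *
blk(); plan([.482,.17,.1175],17.76,show=False)"
```

```text
t 13.5 block xy mm [ 0.29 25.2 ] z 0.1178 F blk [-5.3  4.9] 10.5 M blk [1.72 1.75]
t 13.5 tcp [0.4838 0.1717 0.1178] yaw 17.95 F [-6.5  3.1 10.5] gap 0.0274 d mm [-1.8 -1.7 -0.3] dyaw -0.2 tilt [0.0345 0.0233]
```

servo_tool(travel=[[-0.05, 0.12, 0.02], [-0.05, 0.16, 0.02]], turn=[0.01, 0.01], fingers=[1, 1])

```text
time_s: 13.7
eef_pos: [0.4854, 0.1639, 0.1181]
eef_rot: [[0.951, 0.308, 0.041], [0.306, -0.951, 0.031], [0.049, -0.017, -0.999]]
wrist_force: [-3.7, 4.1, 7.2]
finger_gap: 0.0267
```

```bash
python3 -c "
from h import *
blk(); plan([.482,.17,.1175],17.76,show=False)"
```

```text
t 13.7 block xy mm [-0.56 17.26] z 0.1181 F blk [-2.3  5. ] 7.2 M blk [1.91 0.67]
t 13.7 tcp [0.4854 0.1639 0.1181] yaw 17.91 F [-3.7  4.1  7.2] gap 0.0267 d mm [-3.4  6.1 -0.6] dyaw -0.2 tilt [0.0411 0.0311]
```

servo_tool(travel=[[0, 0, -0.1], [0, 0, -0.4], [0, 0, -0.9], [0, 0, -1], [0, 0, -1]], turn=[0, 0, 0, 0, 0], fingers=[1, 1, 1, 1, 1])

```text
time_s: 14.2
eef_pos: [0.4759, 0.1578, 0.2484]
eef_rot: [[0.952, 0.305, 0.024], [0.304, -0.952, 0.022], [0.03, -0.014, -0.999]]
wrist_force: [0.5, 0.5, -1.8]
finger_gap: 0.027
```

servo_tool(travel=[[0, 0, -1], [0, 0, -1], [0, 0, -1], [0, 0, 0], [0, 0, 0]], turn=[0, 0, 0, 0, 0], fingers=[1, 1, 1, 1, 1])

```text
time_s: 14.7
eef_pos: [0.4733, 0.1557, 0.3742]
eef_rot: [[0.952, 0.303, 0.028], [0.303, -0.953, 0.027], [0.035, -0.017, -0.999]]
wrist_force: [-0.0, 0.3, -3.3]
finger_gap: 0.0272
```

```bash
python3 -c "
from h import *
blk(); plan([.4815,.174,.16],17.7,n=7)"
```

```text
t 14.7 block xy mm [-14.6   13.14] z 0.3742 F blk [0.1 0.3] -3.3 M blk [-0.02  0.15]
t 14.7 tcp [0.4733 0.1557 0.3742] yaw 17.67 F [-0.   0.3 -3.3] gap 0.0272 d mm [   8.2   18.3 -214.2] dyaw 0.0 tilt [0.0279 0.0271]
0 [0.048, -0.054, 0.765] -0.001
1 [0.048, -0.054, 0.765] -0.001
2 [0.048, -0.054, 0.765] -0.001
3 [0.048, -0.054, 0.765] -0.001
4 [0.048, -0.053, 0.765] -0.001
5 [0.048, -0.053, 0.765] -0.001
6 [0.048, -0.053, 0.765] -0.001
```

servo_tool(travel=[[0.02, -0.04, 0.5], [0.02, -0.04, 0.9], [0.02, -0.04, 0.9], [0.02, -0.04, 0.9], [0.02, -0.04, 0.9]], turn=[0, 0, 0, 0, 0], fingers=[1, 1, 1, 1, 1])

```text
time_s: 15.2
eef_pos: [0.4796, 0.1694, 0.2031]
eef_rot: [[0.953, 0.302, 0.03], [0.301, -0.953, 0.029], [0.038, -0.019, -0.999]]
wrist_force: [-0.1, -0.1, -1.8]
finger_gap: 0.0269
```

servo_tool(travel=[[0.02, -0.04, 0.6], [0.02, -0.04, 0.3], [0, 0, 0], [0, 0, 0]], turn=[0, 0, 0, 0], fingers=[1, 1, 1, 1])

```text
time_s: 15.6
eef_pos: [0.4736, 0.1694, 0.1526]
eef_rot: [[0.954, 0.3, 0.007], [0.3, -0.954, 0.015], [0.011, -0.012, -1.0]]
wrist_force: [-0.2, 0.1, -1.9]
finger_gap: 0.027
```

```bash
cat >> h.py <<'E'
def plan(p,yaw,n=1):
    s=sensors.sense(); q=np.array(s['eef_pos']); R=np.array(s['eef_rot']); th=np.degrees(np.arctan2(R[1,1],R[0,1]))+90
    d=R.T@(np.array(p)-q)/.04/n; print('tcp',q.round(4),'yaw',th.round(2),'R20,R21',R[2,:2].round(4),'rows',n,d.round(3).tolist(),'turn',round(-np.radians(yaw-th)/.12/n,3))
E
python3 -c "
from h import *
blk(); plan([.4815,.174,.145],17.7)"
```

```text
t 15.6 block xy mm [-10.07  26.12] z 0.1526 F blk [-0.2  0.2] -1.9 M blk [-0.03 -0.03]
tcp [0.4736 0.1694 0.1526] yaw 17.45 R20,R21 [ 0.0115 -0.012 ] rows 1 [0.22, -0.049, 0.194] turn -0.036
```

servo_tool(travel=[[0.06, -0.01, 0.02], [0.06, -0.01, 0.02], [0.06, -0.01, 0.02], [0.05, -0.01, 0.02], [0, 0, 0]], turn=[-0.01, -0.01, -0.01, 0, 0], fingers=[1, 1, 1, 1, 1])

```text
time_s: 16.1
eef_pos: [0.4842, 0.1748, 0.1519]
eef_rot: [[0.953, 0.304, 0.012], [0.303, -0.953, 0.018], [0.017, -0.013, -1.0]]
wrist_force: [0.2, -1.5, -2.5]
finger_gap: 0.0272
```

```bash
python3 -c "
from h import *
blk(); plan([.4822,.1741,.140],17.7)"
```

```text
t 16.1 block xy mm [ 1.61 28.08] z 0.1519 F blk [-0.3 -1.5] -2.5 M blk [-0.04  0.09]
tcp [0.4842 0.1748 0.1519] yaw 17.68 R20,R21 [ 0.0171 -0.0135] rows 1 [-0.057, 0.006, 0.296] turn -0.003
```

servo_tool(travel=[[-0.03, 0, 0.04], [-0.02, 0, 0.05], [-0.01, 0, 0.05], [0, 0, 0.05], [0, 0, 0.04]], turn=[0, 0, 0, 0, 0], fingers=[1, 1, 1, 1, 1])

```text
time_s: 16.6
eef_pos: [0.4818, 0.1742, 0.1425]
eef_rot: [[0.953, 0.304, 0.013], [0.303, -0.953, 0.019], [0.018, -0.014, -1.0]]
wrist_force: [0.5, 0.3, -2.2]
finger_gap: 0.0271
```

```bash
python3 -c "
from h import *
blk(); plan([.482,.174,.130],17.7)"
```

```text
t 16.6 block xy mm [-0.82 28.22] z 0.1425 F blk [0.6 0.1] -2.2 M blk [-0.09  0.07]
tcp [0.4818 0.1742 0.1425] yaw 17.67 R20,R21 [ 0.0182 -0.014 ] rows 1 [-0.003, 0.011, 0.313] turn -0.004
```

servo_tool(travel=[[0, 0, 0.04], [0, 0, 0.04], [0, 0, 0.04], [0, 0, 0.04], [0, 0, 0.04]], turn=[0, 0, 0, 0, 0], fingers=[1, 1, 1, 1, 1])

```text
time_s: 17.1
eef_pos: [0.4819, 0.1744, 0.1336]
eef_rot: [[0.953, 0.304, 0.013], [0.303, -0.953, 0.019], [0.018, -0.014, -1.0]]
wrist_force: [-0.4, 0.5, -1.8]
finger_gap: 0.027
```

servo_tool(travel=[[0, 0, 0.04], [0, 0, 0.04], [0, 0, 0.04], [0, 0, 0.03], [0, 0, 0.03]], turn=[0, 0, 0, 0, 0], fingers=[1, 1, 1, 1, 1])

```text
time_s: 17.6
eef_pos: [0.4821, 0.1745, 0.1258]
eef_rot: [[0.953, 0.304, 0.013], [0.303, -0.953, 0.019], [0.018, -0.014, -1.0]]
wrist_force: [0.5, 0.0, 0.4]
finger_gap: 0.0269
```

```bash
python3 -c "
from h import *
blk(); plan([.482,.174,.1175],17.7)"
```

```text
t 17.6 block xy mm [-0.48 28.44] z 0.1258 F blk [ 0.4 -0.1] 0.4 M blk [-0.02  0.1 ]
tcp [0.4821 0.1745 0.1258] yaw 17.68 R20,R21 [ 0.0179 -0.0138] rows 1 [-0.009, 0.015, 0.207] turn -0.003
```

servo_tool(travel=[[-0.003, 0, 0.02], [-0.003, 0, 0.02], [-0.003, 0, 0.02], [0, 0, 0.02], [0, 0, 0.02]], turn=[0, 0, 0, 0, 0], fingers=[1, 1, 1, 1, 1])

```text
time_s: 18.1
eef_pos: [0.4821, 0.1746, 0.1229]
eef_rot: [[0.952, 0.304, 0.014], [0.304, -0.952, 0.019], [0.019, -0.014, -1.0]]
wrist_force: [-1.1, -0.1, 0.6]
finger_gap: 0.0272
```

servo_tool(travel=[[0, 0, 0.02], [0, 0, 0.02], [0, 0, 0.02], [0, 0, 0.02]], turn=[0, 0, 0, 0], fingers=[1, 1, 1, 1])

```text
time_s: 18.5
eef_pos: [0.4821, 0.1747, 0.12]
eef_rot: [[0.952, 0.305, 0.014], [0.304, -0.952, 0.019], [0.019, -0.013, -1.0]]
wrist_force: [-1.5, 0.3, 2.7]
finger_gap: 0.0277
```

```bash
python3 -c "
from h import *
blk(); plan([.482,.174,.1175],17.7)"
```

```text
t 18.5 block xy mm [-0.36 28.55] z 0.12 F blk [-1.4  0.7] 2.7 M blk [-0.01  0.57]
tcp [0.4821 0.1747 0.12  ] yaw 17.74 R20,R21 [ 0.0193 -0.0134] rows 1 [-0.01, 0.016, 0.062] turn 0.005
```

servo_tool(travel=[[-0.02, 0, 0.02], [-0.02, 0, 0.02]], turn=[0, 0], fingers=[1, 1])

```text
time_s: 18.7
eef_pos: [0.4817, 0.1746, 0.1189]
eef_rot: [[0.952, 0.305, 0.017], [0.305, -0.952, 0.02], [0.022, -0.013, -1.0]]
wrist_force: [0.1, -1.3, 2.8]
finger_gap: 0.0267
```

servo_tool(travel=[[0, 0, 0.02]], turn=[0], fingers=[1])

```text
time_s: 18.8
eef_pos: [0.4819, 0.1746, 0.1183]
eef_rot: [[0.952, 0.305, 0.017], [0.305, -0.952, 0.02], [0.023, -0.013, -1.0]]
wrist_force: [-0.9, -1.0, 3.6]
finger_gap: 0.0272
```

servo_tool(travel=[[0, 0, 0.02]], turn=[0], fingers=[1])

```text
time_s: 18.9
eef_pos: [0.4819, 0.1746, 0.1178]
eef_rot: [[0.952, 0.305, 0.017], [0.305, -0.952, 0.02], [0.023, -0.013, -1.0]]
wrist_force: [-4.2, 0.2, 8.5]
finger_gap: 0.027
```

```bash
python3 -c "
from h import *
blk(); plan([.482,.174,.1175],17.7)"
```

```text
t 18.9 block xy mm [-0.57 28.58] z 0.1178 F blk [-3.9  1.5] 8.5 M blk [0.1 1. ]
tcp [0.4819 0.1746 0.1178] yaw 17.78 R20,R21 [ 0.0226 -0.0133] rows 1 [-0.004, 0.016, 0.008] turn 0.012
```

servo_tool(travel=[[0, -0.07, 0.02], [0, -0.07, 0.02]], turn=[0, 0], fingers=[1, 1])

```text
time_s: 19.1
eef_pos: [0.4815, 0.1794, 0.1178]
eef_rot: [[0.952, 0.306, 0.02], [0.306, -0.952, 0.018], [0.025, -0.011, -1.0]]
wrist_force: [0.0, -2.3, 5.9]
finger_gap: 0.0265
```

servo_tool(travel=[[0, -0.07, 0.02], [0, -0.05, 0.02]], turn=[0, 0], fingers=[1, 1])

```text
time_s: 19.3
eef_pos: [0.4808, 0.1828, 0.1176]
eef_rot: [[0.951, 0.308, 0.021], [0.308, -0.951, 0.015], [0.025, -0.008, -1.0]]
wrist_force: [-0.7, -2.7, 7.0]
finger_gap: 0.0273
```

```bash
python3 -c "
from h import *
blk(); plan([.482,.174,.1175],17.7)"
```

```text
t 19.3 block xy mm [ 0.79 36.7 ] z 0.1176 F blk [-1.5 -2.4] 7.0 M blk [-1.31  0.68]
tcp [0.4808 0.1828 0.1176] yaw 17.93 R20,R21 [ 0.0248 -0.0079] rows 1 [-0.038, 0.219, 0.0] turn 0.033
```

servo_tool(travel=[[-0.02, 0, 0.023]], turn=[0.015], fingers=[1])

```text
time_s: 19.4
eef_pos: [0.4807, 0.1828, 0.1176]
eef_rot: [[0.951, 0.307, 0.023], [0.307, -0.952, 0.015], [0.027, -0.008, -1.0]]
wrist_force: [-1.6, 1.0, 7.8]
finger_gap: 0.0272
```

servo_tool(travel=[[-0.02, 0, 0.024]], turn=[0.015], fingers=[1])

```text
time_s: 19.5
eef_pos: [0.4806, 0.1828, 0.1176]
eef_rot: [[0.952, 0.306, 0.025], [0.306, -0.952, 0.016], [0.028, -0.008, -1.0]]
wrist_force: [-1.3, -0.9, 6.2]
finger_gap: 0.0268
```

```bash
python3 -c "
from h import *
blk(); plan([.482,.174,.1175],17.7)"
```

```text
t 19.5 block xy mm [ 0.63 36.79] z 0.1176 F blk [-1.5 -0.5] 6.2 M blk [-0.15  0.59]
tcp [0.4806 0.1828 0.1176] yaw 17.81 R20,R21 [ 0.0283 -0.0076] rows 1 [-0.034, 0.221, 0.001] turn 0.016
```

servo_tool(travel=[[0, 0, 0.028]], turn=[0], fingers=[1])

```text
time_s: 19.6
eef_pos: [0.4807, 0.1829, 0.1176]
eef_rot: [[0.952, 0.306, 0.025], [0.306, -0.952, 0.016], [0.029, -0.007, -1.0]]
wrist_force: [-4.5, -0.0, 12.0]
finger_gap: 0.0272
```

servo_tool(travel=[[0, 0, 0.028]], turn=[0], fingers=[1])

```text
time_s: 19.7
eef_pos: [0.4807, 0.1829, 0.1176]
eef_rot: [[0.951, 0.307, 0.025], [0.306, -0.952, 0.015], [0.029, -0.007, -1.0]]
wrist_force: [-4.1, -0.9, 11.2]
finger_gap: 0.0268
```

servo_tool(travel=[[-0.01, 0.15, 0.028]], turn=[0], fingers=[1])

```text
time_s: 19.8
eef_pos: [0.4821, 0.1789, 0.1177]
eef_rot: [[0.951, 0.307, 0.026], [0.307, -0.952, 0.019], [0.031, -0.01, -0.999]]
wrist_force: [-8.3, 6.4, 12.0]
finger_gap: 0.0272
```

```bash
python3 -c "
from h import *
blk(); plan([.482,.174,.1175],17.7)"
```

```text
t 19.8 block xy mm [ 0.84 32.54] z 0.1177 F blk [-6.   8.7] 12.0 M blk [3.02 1.87]
tcp [0.4821 0.1789 0.1177] yaw 17.9 R20,R21 [ 0.0307 -0.0096] rows 1 [-0.039, 0.115, 0.003] turn 0.029
```

servo_tool(travel=[[-0.02, 0.25, 0.026], [-0.02, 0.28, 0.026]], turn=[0.01, 0.01], fingers=[1, 1])

```text
time_s: 20.0
eef_pos: [0.4867, 0.1634, 0.118]
eef_rot: [[0.952, 0.306, 0.029], [0.305, -0.952, 0.028], [0.036, -0.018, -0.999]]
wrist_force: [-9.5, 9.8, 11.2]
finger_gap: 0.0269
```

```bash
python3 -c "
from h import *
blk(); plan([.482,.174,.1175],17.7)"
```

```text
t 20.0 block xy mm [ 0.54 16.38] z 0.118 F blk [-6.1 12.3] 11.2 M blk [4.17 2.08]
tcp [0.4867 0.1634 0.118 ] yaw 17.82 R20,R21 [ 0.036  -0.0182] rows 1 [-0.032, -0.289, 0.017] turn 0.018
```

servo_tool(travel=[[0.01, -0.03, 0.022], [0.02, -0.05, 0.022], [0.02, -0.05, 0.022]], turn=[0, 0, 0], fingers=[1, 1, 1])

```text
time_s: 20.3
eef_pos: [0.4858, 0.1662, 0.1178]
eef_rot: [[0.951, 0.307, 0.026], [0.306, -0.952, 0.023], [0.031, -0.014, -0.999]]
wrist_force: [-2.6, -4.3, 8.3]
finger_gap: 0.0271
```

```bash
python3 -c "
from h import *
blk(); plan([.482,.174,.1175],17.7)"
```

```text
t 20.3 block xy mm [ 0.52 19.34] z 0.1178 F blk [-3.8 -3.3] 8.3 M blk [-1.53  1.08]
tcp [0.4858 0.1662 0.1178] yaw 17.88 R20,R21 [ 0.0314 -0.0139] rows 1 [-0.03, -0.215, 0.009] turn 0.026
```

servo_tool(travel=[[0.01, -0.05, 0.024], [0.01, -0.05, 0.024], [0.01, -0.05, 0.024]], turn=[0, 0, 0], fingers=[1, 1, 1])

```text
time_s: 20.6
eef_pos: [0.485, 0.1689, 0.1176]
eef_rot: [[0.951, 0.309, 0.024], [0.309, -0.951, 0.015], [0.028, -0.007, -1.0]]
wrist_force: [-1.9, -4.0, 9.3]
finger_gap: 0.027
```

servo_tool(travel=[[0, 0.1, 0.026], [0, 0.2, 0.026], [0, 0.25, 0.026]], turn=[0, 0.01, 0.01], fingers=[1, 1, 1])

```text
time_s: 20.9
eef_pos: [0.4902, 0.1537, 0.118]
eef_rot: [[0.951, 0.307, 0.025], [0.307, -0.951, 0.026], [0.031, -0.017, -0.999]]
wrist_force: [-12.2, 11.2, 14.0]
finger_gap: 0.0273
```

```bash
python3 -c "
from h import *
blk(); plan([.482,.174,.1175],17.7)"
```

```text
t 20.9 block xy mm [0.88 6.15] z 0.118 F blk [-8.2 14.4] 14.0 M blk [4.72 2.67]
tcp [0.4902 0.1537 0.118 ] yaw 17.9 R20,R21 [ 0.0312 -0.0169] rows 1 [-0.039, -0.545, 0.02] turn 0.029
```

servo_tool(travel=[[0, -0.02, 0.02], [0, -0.05, 0.022], [0, -0.05, 0.022], [0, -0.05, 0.022], [0, -0.05, 0.022]], turn=[0.01, 0.01, 0, 0, 0], fingers=[1, 1, 1, 1, 1])

```text
time_s: 21.4
eef_pos: [0.4879, 0.1594, 0.1177]
eef_rot: [[0.951, 0.308, 0.025], [0.307, -0.951, 0.02], [0.03, -0.011, -0.999]]
wrist_force: [-0.4, -4.1, 7.4]
finger_gap: 0.027
```

servo_tool(travel=[[-0.02, 0.08, 0.024], [-0.02, 0.14, 0.024], [-0.02, 0.14, 0.024]], turn=[0, 0.01, 0.01], fingers=[1, 1, 1])

```text
time_s: 21.7
eef_pos: [0.4908, 0.1495, 0.118]
eef_rot: [[0.951, 0.307, 0.03], [0.306, -0.952, 0.028], [0.037, -0.018, -0.999]]
wrist_force: [-6.8, 5.2, 9.8]
finger_gap: 0.0272
```

```bash
python3 -c "
from h import *
blk(); plan([.482,.174,.1175],17.7)"
```

```text
t 21.7 block xy mm [0.23 1.87] z 0.118 F blk [-4.8  7. ] 9.8 M blk [2.44 1.42]
tcp [0.4908 0.1495 0.118 ] yaw 17.85 R20,R21 [ 0.0372 -0.0176] rows 1 [-0.023, -0.652, 0.023] turn 0.022
```

servo_tool(travel=[[0.01, -0.03, 0.022], [0.01, -0.05, 0.022], [0.01, -0.05, 0.022], [0.01, -0.05, 0.022], [0.01, -0.05, 0.022]], turn=[0, 0, 0, 0, 0], fingers=[1, 1, 1, 1, 1])

```text
time_s: 22.2
eef_pos: [0.4894, 0.1545, 0.1176]
eef_rot: [[0.951, 0.309, 0.028], [0.309, -0.951, 0.019], [0.032, -0.009, -0.999]]
wrist_force: [-0.5, -4.3, 7.9]
finger_gap: 0.0272
```

servo_tool(travel=[[0.01, -0.05, 0.022], [0.01, -0.05, 0.022], [0, -0.05, 0.022], [0, -0.05, 0.022], [0, -0.05, 0.022]], turn=[0, 0, 0, 0, 0], fingers=[1, 1, 1, 1, 1])

```text
time_s: 22.7
eef_pos: [0.4878, 0.1598, 0.1175]
eef_rot: [[0.95, 0.312, 0.028], [0.312, -0.95, 0.009], [0.029, 0.0, -1.0]]
wrist_force: [-0.8, -4.0, 8.6]
finger_gap: 0.0269
```

servo_tool(travel=[[0, -0.05, 0.022], [0, -0.05, 0.022], [0, -0.05, 0.022], [0, -0.05, 0.022], [0, -0.05, 0.022]], turn=[0.01, 0.01, 0.01, 0.01, 0], fingers=[1, 1, 1, 1, 1])

```text
time_s: 23.2
eef_pos: [0.4861, 0.1651, 0.1178]
eef_rot: [[0.95, 0.309, 0.03], [0.309, -0.951, 0.001], [0.029, 0.009, -1.0]]
wrist_force: [-0.9, -3.2, 8.5]
finger_gap: 0.0272
```

```bash
python3 -c "
from h import *
blk(); plan([.482,.174,.1175],17.7)"
```

```text
t 23.2 block xy mm [ 0.53 18.25] z 0.1178 F blk [-1.8 -2.8] 8.5 M blk [-1.1   0.72]
tcp [0.4861 0.1651 0.1178] yaw 18.02 R20,R21 [0.0288 0.0087] rows 1 [-0.03, -0.243, 0.004] turn 0.046
```

servo_tool(travel=[[-0.01, -0.1, 0.024], [-0.01, -0.1, 0.024]], turn=[0.02, 0.02], fingers=[1, 1])

```text
time_s: 23.4
eef_pos: [0.4841, 0.1709, 0.1178]
eef_rot: [[0.952, 0.305, 0.032], [0.306, -0.952, -0.002], [0.03, 0.012, -0.999]]
wrist_force: [-0.2, -5.0, 8.1]
finger_gap: 0.0272
```

servo_tool(travel=[[0, 0, 0.026]], turn=[0], fingers=[1])

```text
time_s: 23.5
eef_pos: [0.4843, 0.1711, 0.1178]
eef_rot: [[0.952, 0.306, 0.033], [0.306, -0.952, -0.002], [0.031, 0.012, -0.999]]
wrist_force: [-5.0, 1.5, 9.2]
finger_gap: 0.0269
```

servo_tool(travel=[[-0.01, 0.12, 0.026], [-0.01, 0.18, 0.024], [-0.01, 0.2, 0.024]], turn=[0.01, 0.01, 0.01], fingers=[1, 1, 1])

```text
time_s: 23.8
eef_pos: [0.4886, 0.1568, 0.1175]
eef_rot: [[0.953, 0.302, 0.035], [0.302, -0.953, 0.009], [0.036, 0.002, -0.999]]
wrist_force: [-7.3, 7.3, 10.3]
finger_gap: 0.027
```

```bash
python3 -c "
from h import *
blk(); plan([.482,.174,.1175],17.7)"
```

```text
t 23.8 block xy mm [0.39 9.58] z 0.1175 F blk [-4.8  9.2] 10.3 M blk [3.25 1.79]
tcp [0.4886 0.1568 0.1175] yaw 17.57 R20,R21 [0.0362 0.0024] rows 1 [-0.029, -0.459, -0.003] turn -0.019
```

servo_tool(travel=[[0, 0.2, 0.024], [0, 0.2, 0.024]], turn=[0, 0], fingers=[1, 1])

```text
time_s: 24.0
eef_pos: [0.4923, 0.1455, 0.1176]
eef_rot: [[0.953, 0.302, 0.035], [0.301, -0.953, 0.016], [0.039, -0.005, -0.999]]
wrist_force: [-10.6, 9.5, 11.8]
finger_gap: 0.0269
```

servo_tool(travel=[[0, 0.2, 0.023], [0, 0.2, 0.023]], turn=[0, 0], fingers=[1, 1])

```text
time_s: 24.2
eef_pos: [0.4957, 0.1342, 0.1178]
eef_rot: [[0.953, 0.302, 0.035], [0.301, -0.953, 0.024], [0.04, -0.012, -0.999]]
wrist_force: [-9.4, 8.7, 12.4]
finger_gap: 0.0269
```

```bash
python3 -c "
from h import *
blk(); plan([.482,.174,.1175],17.7)"
```

```text
t 24.2 block xy mm [  0.18 -14.09] z 0.1178 F blk [-6.3 11.1] 12.4 M blk [3.58 2.08]
tcp [0.4957 0.1342 0.1178] yaw 17.56 R20,R21 [ 0.0402 -0.0122] rows 1 [-0.027, -1.051, 0.02] turn -0.02
```

servo_tool(travel=[[0.01, 0.22, 0.022], [0.01, 0.24, 0.022], [0, 0.1, 0.022]], turn=[-0.01, 0, 0], fingers=[1, 1, 1])

```text
time_s: 24.5
eef_pos: [0.5005, 0.1185, 0.1181]
eef_rot: [[0.952, 0.303, 0.032], [0.302, -0.953, 0.033], [0.041, -0.022, -0.999]]
wrist_force: [-5.5, 3.7, 10.0]
finger_gap: 0.027
```

servo_tool(travel=[[0.01, -0.03, 0.022], [0.02, -0.04, 0.023], [0.02, -0.04, 0.023], [0.02, -0.04, 0.023], [0.02, -0.04, 0.023]], turn=[0, 0, 0, 0, 0], fingers=[1, 1, 1, 1, 1])

```text
time_s: 25.0
eef_pos: [0.4997, 0.122, 0.1178]
eef_rot: [[0.952, 0.306, 0.027], [0.305, -0.952, 0.023], [0.032, -0.013, -0.999]]
wrist_force: [-2.0, -3.4, 9.6]
finger_gap: 0.027
```

```bash
python3 -c "
from h import *
blk(); plan([.482,.174,.1175],17.7)"
```

```text
t 25.0 block xy mm [  0.3  -26.99] z 0.1178 F blk [-2.9 -2.6] 9.6 M blk [-1.26  1.16]
tcp [0.4997 0.122  0.1178] yaw 17.82 R20,R21 [ 0.0324 -0.0134] rows 1 [-0.025, -1.373, 0.024] turn 0.017
```

servo_tool(travel=[[0.01, -0.03, 0.023], [0.01, -0.03, 0.023], [0.01, -0.03, 0.023], [0, -0.03, 0.023], [0, -0.02, 0.026]], turn=[0, 0, 0, 0, 0], fingers=[1, 1, 1, 1, 1])

```text
time_s: 25.5
eef_pos: [0.4993, 0.1234, 0.1175]
eef_rot: [[0.951, 0.309, 0.026], [0.308, -0.951, 0.014], [0.029, -0.005, -1.0]]
wrist_force: [-2.5, -2.7, 9.3]
finger_gap: 0.0268
```

servo_tool(travel=[[0, 0, 0.028], [0, 0, 0.028]], turn=[0, 0], fingers=[1, 1])

```text
time_s: 25.7
eef_pos: [0.4994, 0.1233, 0.1175]
eef_rot: [[0.951, 0.309, 0.027], [0.309, -0.951, 0.013], [0.029, -0.004, -1.0]]
wrist_force: [-3.7, 0.8, 10.7]
finger_gap: 0.027
```

```bash
python3 -c "
from h import *
blk(); plan([.482,.174,.1175],17.7)"
```

```text
t 25.7 block xy mm [  0.42 -25.63] z 0.1175 F blk [-3.3  1.9] 10.7 M blk [0.42 1.29]
tcp [0.4994 0.1233 0.1175] yaw 18.02 R20,R21 [ 0.0294 -0.0042] rows 1 [-0.022, -1.34, 0.006] turn 0.047
```

servo_tool(travel=[[0, 0, -0.1], [0, 0, -0.4], [0, 0, -0.7], [0, 0, -0.8], [0, 0, -0.6]], turn=[0, 0, 0, 0, 0], fingers=[1, 1, 1, 1, 1])

```text
time_s: 26.2
eef_pos: [0.4934, 0.1212, 0.2182]
eef_rot: [[0.951, 0.307, 0.015], [0.307, -0.952, 0.01], [0.017, -0.005, -1.0]]
wrist_force: [0.4, -0.0, -1.7]
finger_gap: 0.0271
```

Run:
```python
from h import *
S=snap('scene'); cv2.imwrite('pics/s3.png',S[:,:,::-1])
s=sensors.sense(); q=np.array(s['eef_pos']); R=np.array(s['eef_rot']); th=np.arctan2(R[1,1],R[0,1]); print(q.round(4),R[2,:2].round(4),np.degrees(th)+90)
T=np.radians(-97.6); n=8; d=np.array([.5559,-.1294])-q[:2]
for i in range(n):
    c,sn=np.cos(th),np.sin(th); e=d/n/.04; print(round(-sn*e[0]+c*e[1],2),round(c*e[0]+sn*e[1],2),round(-(T-np.radians(np.degrees(np.arctan2(R[1,1],R[0,1]))))/n/.12,3)); th+=(T-np.arctan2(R[1,1],R[0,1]))/n
```

```text
[0.4954 0.1218 0.2222] [ 0.0244 -0.0048] 17.958310664498427
-0.06 0.81 0.465
-0.02 0.81 0.465
0.03 0.81 0.465
0.07 0.8 0.465
0.12 0.8 0.465
0.16 0.79 0.465
0.21 0.78 0.465
0.25 0.77 0.465
```

servo_tool(travel=[[-0.06, 0.5, 0], [-0.02, 0.81, 0], [0.03, 0.81, 0], [0.07, 0.8, 0], [0.12, 0.8, 0]], turn=[0.46, 0.46, 0.46, 0.46, 0.46], fingers=[1, 1, 1, 1, 1])

```text
time_s: 26.75
eef_pos: [0.5288, -0.0237, 0.2167]
eef_rot: [[0.999, 0.033, 0.02], [0.033, -0.999, 0.017], [0.02, -0.017, -1.0]]
wrist_force: [0.6, 0.9, -2.1]
finger_gap: 0.027
```

servo_tool(travel=[[0.16, 0.79, 0], [0.2, 0.7, 0], [0.2, 0.4, 0], [0, 0, 0], [0, 0, 0]], turn=[0.46, 0.4, 0.2, 0, 0], fingers=[1, 1, 1, 1, 1])

```text
time_s: 27.25
eef_pos: [0.5484, -0.1056, 0.207]
eef_rot: [[0.994, -0.108, 0.009], [-0.108, -0.994, 0.02], [0.007, -0.021, -1.0]]
wrist_force: [0.4, -0.3, -2.0]
finger_gap: 0.0271
```

```bash
python3 -c "
from h import *
plan([.5559,-.1294,.12],-7.6)
S=cv2.imread('pics/s3.png'); plan([.5559,-.1294,.2],-7.6)"
```

```text
tcp [ 0.5484 -0.1056  0.207 ] yaw -6.21 R20,R21 [ 0.0069 -0.0209] rows 1 [0.235, 0.616, 2.163] turn 0.203
tcp [ 0.5484 -0.1056  0.207 ] yaw -6.21 R20,R21 [ 0.0069 -0.0209] rows 1 [0.249, 0.574, 0.164] turn 0.203
```

servo_tool(travel=[[0.08, 0.2, 0.2], [0.08, 0.2, 0.3], [0.06, 0.15, 0.4], [0, 0, 0.4], [0, 0, 0.3]], turn=[0.07, 0.07, 0.06, 0, 0], fingers=[1, 1, 1, 1, 1])

```text
time_s: 27.75
eef_pos: [0.5554, -0.1264, 0.1375]
eef_rot: [[0.991, -0.13, 0.01], [-0.13, -0.991, 0.021], [0.007, -0.022, -1.0]]
wrist_force: [-0.7, 0.5, -2.4]
finger_gap: 0.0271
```

servo_tool(travel=[[0, 0, 0.15], [0, 0, 0.05], [0, 0, 0.02]], turn=[0, 0, 0], fingers=[1, 1, 1])

```text
time_s: 28.05
eef_pos: [0.5538, -0.1258, 0.1246]
eef_rot: [[0.992, -0.13, 0.004], [-0.13, -0.991, 0.022], [0.001, -0.022, -1.0]]
wrist_force: [-0.7, 0.2, -1.3]
finger_gap: 0.0272
```

Run:
```python
from h import *
plan([.5563,-.1299,.12],-7.6)
s=sensors.sense(); p=np.array(s['eef_pos'])
T=snap('top'); S=snap('scene')
u,v=proj('top',p-[0,0,.05]).astype(int); a=T[v-40:v+30,u-40:u+40]; print('top crop origin',u-40,v-40)
u2,v2=proj('scene',p-[0,0,.05]).astype(int); b=S[v2-40:v2+30,u2-27:u2+28]; print('scene origin',u2-27,v2-40)
C=np.hstack([cv2.resize(x,None,fx=5.9,fy=5.9,interpolation=cv2.INTER_CUBIC) for x in(a,b)])
cv2.imwrite('pics/c6.png',C[:,:,::-1])
```

```text
tcp [ 0.5538 -0.1258  0.1246] yaw -7.44 R20,R21 [ 0.0011 -0.0219] rows 1 [0.076, 0.096, 0.112] turn 0.023
top crop origin 266 163
scene origin 278 166
```

View pics/c6.png

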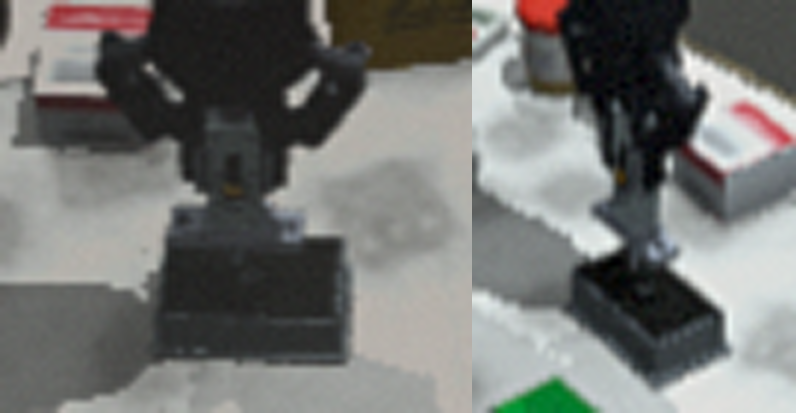

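servo_tool(travel=[[0.035, 0.035, 0.02], [0.035, 0.035, 0.02], [0.025, 0.025, 0.02], [0, 0, 0.04], [0, 0, 0.04]], turn=[0.01, 0.01, 0, 0, 0], fingers=[1, 1, 1, 1, 1])

```text
time_s: 28.65
eef_pos: [0.5592, -0.1304, 0.1215]
eef_rot: [[0.991, -0.132, 0.01], [-0.132, -0.991, 0.021], [0.007, -0.023, -1.0]]
wrist_force: [-0.7, 0.5, -2.4]
finger_gap: 0.0273
```

```bash
python3 -c "
from h import *
plan([.5571,-.1302,.09],-7.6)"
```

```text
tcp [ 0.5592 -0.1304  0.1215] yaw -7.57 R20,R21 [ 0.0073 -0.0226] rows 1 [-0.058, 0.02, 0.786] turn 0.004
```

servo_tool(travel=[[-0.03, 0.01, 0.04], [-0.025, 0.01, 0.06], [0, 0, 0.08], [0, 0, 0.08], [0, 0, 0.08]], turn=[0, 0, 0, 0, 0], fingers=[1, 1, 1, 1, 1])

```text
time_s: 29.15
eef_pos: [0.5567, -0.1306, 0.1067]
eef_rot: [[0.991, -0.132, 0.01], [-0.132, -0.991, 0.021], [0.007, -0.023, -1.0]]
wrist_force: [-0.1, 0.4, -2.5]
finger_gap: 0.0269
```

```bash
python3 -c "
from h import *
plan([.5571,-.1302,.087],-7.6); print(sensors.sense()['wrist_force'])"
```

```text
tcp [ 0.5567 -0.1306  0.1067] yaw -7.57 R20,R21 [ 0.0072 -0.0226] rows 1 [0.006, -0.001, 0.494] turn 0.004
[-0.09621342  0.4355645  -2.54458958]
```

servo_tool(travel=[[0, 0, 0.08], [0, 0, 0.08], [0, 0, 0.08], [0, 0, 0.08], [0, 0, 0.06]], turn=[0, 0, 0, 0, 0], fingers=[1, 1, 1, 1, 1])

```text
time_s: 29.65
eef_pos: [0.5567, -0.1302, 0.0897]
eef_rot: [[0.991, -0.132, 0.009], [-0.132, -0.991, 0.021], [0.006, -0.023, -1.0]]
wrist_force: [0.3, -0.4, -2.1]
finger_gap: 0.0271
```

servo_tool(travel=[[0, 0, 0.03], [0, 0, 0.02], [0, 0, 0.02]], turn=[0, 0, 0], fingers=[1, 1, 1])

```text
time_s: 29.95
eef_pos: [0.5567, -0.1301, 0.0864]
eef_rot: [[0.991, -0.132, 0.009], [-0.132, -0.991, 0.021], [0.006, -0.022, -1.0]]
wrist_force: [0.7, -0.0, -2.5]
finger_gap: 0.0271
```

servo_tool(travel=[[0, 0, 0.015], [0, 0, 0.015]], turn=[0, 0], fingers=[1, 1])

```text
time_s: 30.15
eef_pos: [0.5569, -0.1301, 0.0857]
eef_rot: [[0.991, -0.131, 0.009], [-0.131, -0.991, 0.021], [0.007, -0.022, -1.0]]
wrist_force: [-1.3, 1.2, 2.6]
finger_gap: 0.0269
```

servo_tool(travel=[[0, 0, 0.015], [0, 0, 0.015]], turn=[0, 0], fingers=[1, 1])

```text
time_s: 30.35
eef_pos: [0.5573, -0.1302, 0.0857]
eef_rot: [[0.991, -0.131, 0.011], [-0.131, -0.991, 0.021], [0.008, -0.022, -1.0]]
wrist_force: [-0.7, 1.4, 2.9]
finger_gap: 0.0271
```

servo_tool(travel=[[0, 0, 0.01], [0, 0, 0], [0, 0, 0]], turn=[0, 0, 0], fingers=[0.3, 0.2, 0], grip_force=20)

```text
time_s: 30.65
eef_pos: [0.5583, -0.1302, 0.0856]
eef_rot: [[0.991, -0.131, 0.013], [-0.131, -0.991, 0.021], [0.01, -0.022, -1.0]]
wrist_force: [0.7, 0.7, -0.9]
finger_gap: 0.0425
```

servo_tool(travel=[[0, 0, 0], [0, 0, 0], [0, 0, 0], [0, 0, 0], [0, 0, 0]], turn=[0, 0, 0, 0, 0], fingers=[-1, -1, -1, -1, -1])

```text
time_s: 31.15
eef_pos: [0.5585, -0.1303, 0.0854]
eef_rot: [[0.991, -0.131, 0.014], [-0.131, -0.991, 0.021], [0.011, -0.022, -1.0]]
wrist_force: [0.8, 0.4, 0.0]
finger_gap: 0.0853
```

servo_tool(travel=[[0, 0, -0.2], [0, 0, -0.5], [0, 0, -0.9], [0, 0, -0.9], [0, 0, -0.7]], turn=[0, 0, 0, 0, 0], fingers=[-1, -1, -1, -1, -1])

```text
time_s: 31.65
eef_pos: [0.554, -0.1331, 0.2146]
eef_rot: [[0.991, -0.131, 0.002], [-0.131, -0.991, 0.021], [-0.001, -0.021, -1.0]]
wrist_force: [0.4, 0.3, -0.1]
finger_gap: 0.0857
```

Run:
```python
from h import *
T=snap('top'); S=snap('scene'); print(sensors.sense()['eef_pos'])
A=cv2.resize(T[184:226,288:328],None,fx=9,fy=9,interpolation=cv2.INTER_CUBIC); B=cv2.resize(S[185:235,288:330],None,fx=9,fy=9,interpolation=cv2.INTER_CUBIC)
C=np.zeros((590,800,3),np.uint8); C[:378,:360]=A; C[:450,365:743]=B
D=cv2.resize(S[160:215,218:282],None,fx=3,fy=3,interpolation=cv2.INTER_CUBIC); C[590-165:,:192]=D
cv2.imwrite('pics/c7.png',C[:,:,::-1])
```

```text
[ 0.55642908 -0.13339245  0.21778906]
```

View pics/c7.png

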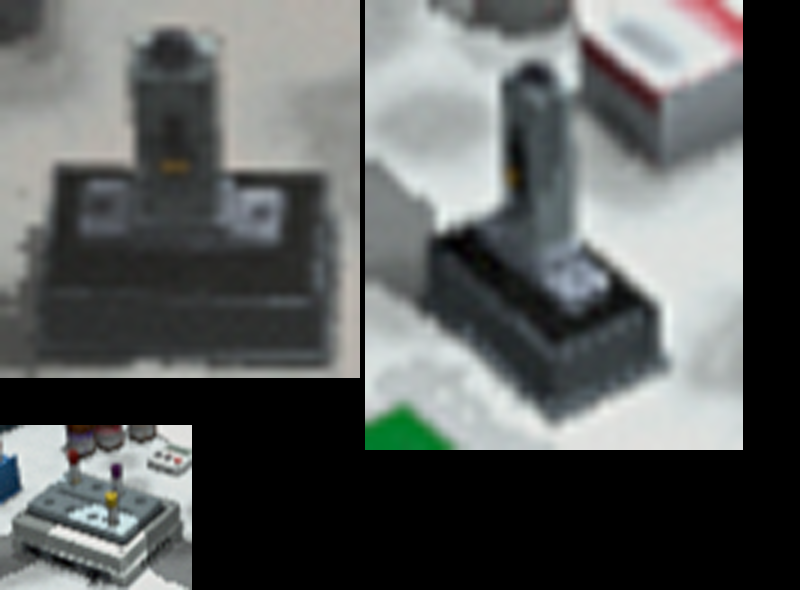

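```bash
python3 -c "
from h import *
order.finish_job()"
```

```text
the job is handed in; nothing more can be done
```

The gauge was pressed into the slot, drawn to the right end and put back on its stand. The job was handed in at about 32 s of the 62 s limit; no verdict is reported.

- **Slot:** I lifted the gauge off the black-topped grey stand and left the green look-alike alone. The probe went into the left end with no sign of touching the block top. The foot met the block at about 70 mm height.
- **Restart:** During the first draw the tool began to tilt, so I lifted the gauge out, straightened it and pressed again at the left end.
- **Draw:** I drew it from the left end to the right (gauge centre about +24 mm to -30 mm, ending at -26 mm). On the way I backed up several times in contact to correct the tilt. At the end it stood nearly flat, pressed with about 12 N.
- **Return:** The gauge went back onto its stand, the gripper opened and the arm withdrew.

**Last checks:**
- The final pictures show the gauge upright with its foot on the rubber and all three tubes still in place.
- The brass tab sits about 2 px higher than at the start, roughly 8 mm. That fits the expected shallowest reading, but I did not measure it exactly.

**Not ideal:**
- The foot tilted by up to about 1° during the draw.
- Including weight, the press dropped to about 8 to 9 N at times, below the asked 10 N.
- Total force including sideways drag peaked at about 23 N, close to the 25 N limit. I only read the force at the end of each move, so brief peaks in between would not show.

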